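Close a glue-up jig and tension it with its spring

ROBOT

A 6-joint arm with a two-finger parallel gripper is mounted at the origin on a cart in front of the work surface, level with it; the furniture and walls round the work are solid. World frame = base frame: x ahead of the robot, y to its left, z up, the work surface at z = 0. Lengths are in m, angles in rad, forces in N, time in s.
With the tool pointing down it reaches from about 0.275 to 0.725 m from the base axis. Payload 5.6 kg.
Tool frame: the origin (TCP) lies midway between the tips of the shut fingers; the grasp point (between the pads) lies robot.tcp_to_grasp behind it (robot.tcp_to_grasp is the distance from the TCP to the grasp point, in m); z points along the fingers, x is the direction in which the jaws open and shut, and the axes are right-handed (so a half turn about z gives the same grasp; the last joint's range is limited). The gripper opens to 85 mm and grips with 20 to 120 N. Pads are 22 mm wide; open, the fingers measure 114 mm over their backs; the gripper's body (76 mm by 85 mm) begins 54 mm behind the grasp point. The pads swing forward as they close: fully open they stand 13 mm farther back than shut.
Start: joints at [1.6, 0.255, 0.108, 0, -1.424, -0.285], TCP at [0.139, 0.532, 0.231] pointing down, gripper open.
Joint ranges: [-2.95, 2.95], [-1.21, 1.97], [-1.09, 1.5], [-2.87, 1.71], [-2.94, -0.07], [-3.05, 3.05]. Speed limits (rad/s): [2.57, 2.57, 3.14, 3.14, 3.14, 3.14].

INTERFACE

Orientations are given as a unit quaternion [x, y, z, w].
In Python, from bench import robot gives the robot as it stands. The module is installed in compiled form; this text tells all that it offers.
- The arm moves only by the tool play_rows, never from a script. Its argument "rows" is a list of rows, each a list of 6 numbers: the shift along the tool's x, y, z in cm, then the turn, a rotation vector about the tool's x, y, z in degrees. A call has 1 to 8 rows; each row shifts and turns the commanded pose from where the row before left it, along the tool's axes as they then stand; what a row does not reach is not made up. A row lasts 1/12 s, in which the tool goes at most 41.7 mm and 7.16 degrees, less where a joint would pass 70% of its speed; a pose out of reach is approached as far as the arm can. A call with a gripper value outside its range is refused whole. "gripper" is the gripper's target within -1 to 1 (fully open at 1, half-way at 0, shut at -1), set as the call begins (left out, the last holds). The fingers move at their own pace and stop on an object; "squeeze" is the grip in N (left out, the last holds). Time passes only in rows, so rows that do not move let the fingers close. It gives the time, the measured TCP pose, the force and the opening at its end, in the units of the state.
- robot.sense(): the state, without advancing time (a new reading comes with each control period).
- robot.get_image(name): name is "scene" or "top" or "wrist"; returns the picture (480x640x3 uint8, red, green, blue); there is no depth.
- robot.camera_params(name): a dict with "camera_matrix" (3x3 intrinsics, pixels), "R" (3x3) and "t" (3): a world point X has camera coordinates R X + t. Camera axes: x right, y down, z forward; pixel columns grow to the right and rows downward; lengths in m; the calibration is good to about 2 mm. The wrist camera is an equidistant fisheye: a pixel r from the principal point sees the ray r / f radians off the axis. A picture is of the moment at which its call begins: read the wrist's pose just before it. camera_params takes no time and is no camera call; for the wrist camera it gives the pose at the moment of the call.
- robot.sign_off(): hands the job in, once; it reports no verdict.
The state is a dict: "time_s": time; "joint_pos": joint angles; "qd": joint speeds; "joint_torque": joint torques, N m; "tcp_pos": TCP position; "tcp_rot": TCP orientation; "contact_force": force on the tool from outside, world axes, zero at the start; "wrist_torque": the same for the moment, N m; "width": finger opening in m.
Only numpy, scipy, OpenCV 4.12 (cv2) and the standard library are available. Lean on these libraries where they do the work, as an engineer would, in place of code of your own. Each camera call takes 0.05 s, during which the arm holds its last target.

TASK

Dry-clamp the three yellow wooden blocks in the glue-up jig: slide the jaw so that it pushes them up tight against the fence as one straight row, then fit the loose tension spring by passing its bent hook through the hole in the jaw's lug and stretching its ring over the headed post. Leave the spring stretched between hole and post so that it keeps the row pressed together, and do not disturb the other things on the bench.

Things in the scene. Friction and masses are not known exactly. Their poses are not given: they have to be found in the camera images.
- jig: Glue-up jig fixed on the bench: 12 mm white board 178 x 298 mm on feet, board top 24 mm up. Origin near the board's middle, at bench level. +y: the way the jaw closes, towards the dark wooden fence (face at y = 100 mm, top 54 mm up). Blocks lie at +x (centres at x about 35 mm, tops 58 mm up); post, lug and spring belong on the -x side. Aluminium rail at x = -36 mm, top 36 mm up.
- jaw (a joint): Slide of the jaw along the jig's +y, m: 0 = fully open, grows as it closes, row tight at about 0.044. It stays where left (friction 1.5 N); pushing the row takes about 5 N. Its flat wooden face, 140 mm wide, covers the blocks' whole length; face at y = -130 mm + this value.
- jaw_knob (a point): Middle of the upright round black knob on the jaw, 29 mm in diameter, 28 mm high (this point is 81 mm above the bench): grip it from above or push it to slide the jaw. Axes as the jig's.
- lug_hole (a point): Centre of the hole in the upright steel lug on the jaw's spring side, 62 mm above the bench; moves with the jaw. Plate 5 mm thick (faces 2.5 mm either side of this point in x), 26 mm long in y, top 76 mm up. The hole, 11 mm across, goes straight through along x; the hook enters from the -x side pointing to +x. Axes as the jig's.
- post_neck (a point): Point on the axis of the upright steel post beside the fence, 62 mm above the bench, where the ring is to hang. Neck 10 mm in diameter, from a 16 mm shoulder at 48 mm height to the 15 mm mushroom head at 67 to 75.5 mm. Axes as the jig's.
- block_1: Yellow painted wooden block 90 x 62 x 34 mm (own x, y, z), nearest the fence; origin at the centre of its underside. Lies on the board, its 90 mm side along the jig's x.
- block_2: The same, the middle block of the row.
- block_3: The same, the block nearest the jaw.
- spring: Loose steel tension spring, 180 mm long, 0.17 kg, lying on the bench. x: along it from hook to ring, z up; origin below the hook's leg, 11 mm under the spring's axis. Hook: 5 mm wire bent to -y. Then a dark 22 mm square block (x 26 to 46 mm), 20 mm coils, the block at ring_grip, the ring. It does not bend, only stretches: 1.4 N to start, then 280 N/m, 60 mm at most; fitted: 29 mm, 9 N.
- hook_leg (a point): Point on the hook's leg, 10 mm out (-y) from the spring's axis: the part that should sit within the lug's hole. Axes as the spring's.
- hook_tip (a point): Tip of the hook's leg, 24 mm out (-y) from the spring's axis and raked 2 mm towards the ring. Axes as the spring's.
- ring_grip (a point): Centre of the dark steel block at the ring end, 22 mm square and 26 mm long, on the spring's axis: grip and pull here. 125 mm from hook_leg along x when relaxed. Axes as the spring's.
- ring_center (a point): Centre of the ring, 35 mm beyond ring_grip on the spring's axis: 26 mm inside diameter, 5 mm wire, lying in the spring's x-y plane (level at the start, 11 mm up). 160 mm from hook_leg when relaxed. Axes as the spring's.

How it is judged:
At the end, for the whole second after the job is handed in: Hook tip 3 mm or more past the lug's mid-plane, within 12 mm of the hole's axis; ring round the post's neck, centre within 11 mm of its axis; spring stretched 20 mm or more; jaw, blocks and fence press together (over 2 N, jaw 3 N); blocks flat, square to 0.06 rad, in line to 10 mm; all at rest (x of hook_tip in the frame of lug_hole above 0.003 m and y of hook_tip in the frame of lug_hole between -0.01 and 0.012 m and z of hook_tip in the frame of lug_hole between -0.01 and 0.01 m and horizontal distance between ring_center and post_neck below 0.011 m and z of ring_center in the frame of post_neck between -0.016 and 0.01 m and distance between hook_leg and ring_center above 0.18 m and contact force between jaw and block_3 above 3 N and contact force between jig and block_1 above 3 N and contact force between block_1 and block_2 above 2 N and contact force between block_2 and block_3 above 2 N and angle between the y axis of each of block_1, block_2, block_3 and the y axis of jig, either way round below 0.06 rad and x of block_1 in the frame of jig between 0.025 and 0.045 m and z of each of block_1, block_2, block_3 in the frame of jig below 0.028 m and x of block_2 in the frame of jig between 0.025 and 0.045 m and x of block_3 in the frame of jig between 0.025 and 0.045 m and linear speed of each of spring, block_2 below 0.02 m/s); the robot touches nothing.
It fails at once if another thing on the bench is moved by more than 40 mm (distance of any of bench_block, glue_bottle, calliper, pencil from where it was at the start of the episode above 0.04 m).
It also fails if it takes over 48 s, if anything falls off the work surface, if the arm or the gripper's body presses on something with over 40 N, if the wrist force passes 120 N, or if a joint passes its speed limit or range.

## Working session

There is one attempt and no reset: what is moved stays moved. The work goes in short steps, Python scripts to look and compute and a tool call to move; the robot and the scene stay as the last step left them, time stands still between calls to the robot, and variables do not carry over. Pictures are saved under pics/ and viewed, and the job is handed in when it is done.

Besides the shell and the picture viewer there is one more tool, called after "Emit:" by a JSON object that holds its "name" and its "arguments". play_rows: Moves the arm, as the interface text tells. Its arguments: {"type":"object","properties":{"rows":{"type":"array","items":{"type":"array","items":{"type":"number"}}},"gripper":{"type":"number"},"squeeze":{"type":"number"}},"required":["rows"]}

```bash
mkdir -p pics; ls; python3 - <<'E'
from bench import robot
import cv2
print(robot.sense()); print(robot.tcp_to_grasp)
for n in ["scene","top","wrist"]:
    print(n,robot.camera_params(n))
    cv2.imwrite(f"pics/{n}0.png",robot.get_image(n)[:,:,::-1])
E
```

```text
pics
{'time_s': 0.0, 'joint_pos': array([ 1.59960500e+00,  2.55742004e-01,  1.06964916e-01, -4.85692105e-04,
       -1.42392000e+00, -2.84621795e-01]), 'qd': array([-0.00124199, -0.00043237,  0.00057754, -0.00118611, -0.00012615,
       -0.0015986 ]), 'joint_torque': array([-3.55561554e-06, -3.86627948e+01,  2.37938082e+01,  5.36490083e+00,
       -6.07953887e-03, -2.61936563e-06]), 'tcp_pos': array([0.13897067, 0.53161463, 0.2303811 ]), 'tcp_rot': array([-6.11104707e-01,  7.91549162e-01, -6.27416503e-04, -7.53173203e-04]), 'contact_force': array([ 0.57640119, -0.17463364, -0.42887668]), 'wrist_torque': array([ 0.00222863, -0.02854255, -0.02680192]), 'width': 0.085411254838985}
0.0187
scene {'camera_matrix': array([[534.20851994,   0.        , 313.78539491],
       [  0.        , 534.20851994, 248.31258125],
       [  0.        ,   0.        ,   1.        ]]), 'R': array([[ 0.80901761, -0.58777505,  0.00331572],
       [-0.33828427, -0.47021513, -0.81514507],
       [ 0.48068104,  0.65834506, -0.57924737]]), 't': array([-0.37851739,  0.30946955,  0.62597931])}
top {'camera_matrix': array([[577.74138821,   0.        , 334.07750003],
       [  0.        , 577.74138821, 241.41888951],
       [  0.        ,   0.        ,   1.        ]]), 'R': array([[ 0.0036337 , -0.99996417, -0.00764598],
       [-0.98584034, -0.00230032, -0.16767093],
       [ 0.16764733,  0.00814698, -0.98581337]]), 't': array([0.09423084, 0.54278585, 0.83414086])}
wrist {'camera_matrix': array([[371.64829954,   0.        , 321.41803332],
       [  0.        , 371.64829954, 238.45246192],
       [  0.        ,   0.        ,   1.        ]]), 'R': array([[-0.25268464, -0.96754457,  0.00282477],
       [-0.9172831 ,  0.24048504,  0.31742505],
       [-0.3078022 ,  0.07761732, -0.94827916]]), 't': array([ 0.54864491, -0.04107971,  0.37949346])}
```

View pics/scene0.png

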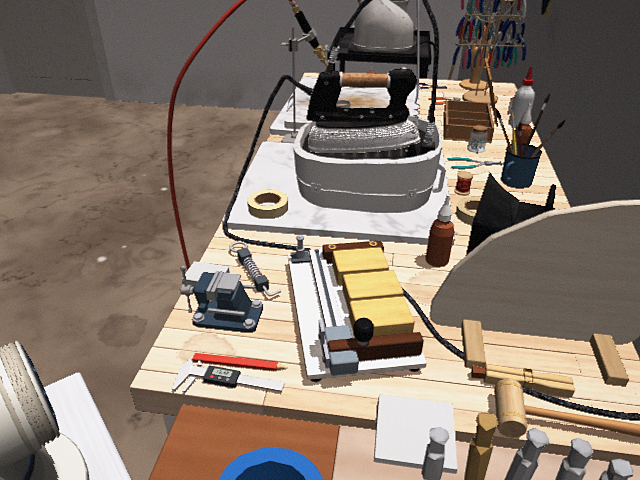

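View pics/top0.png

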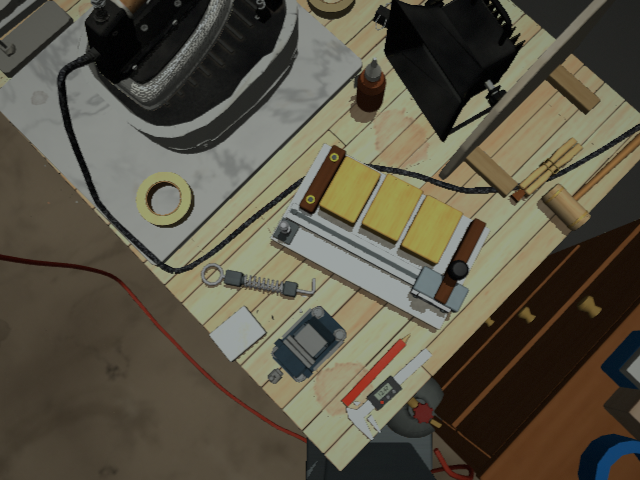

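View pics/wrist0.png

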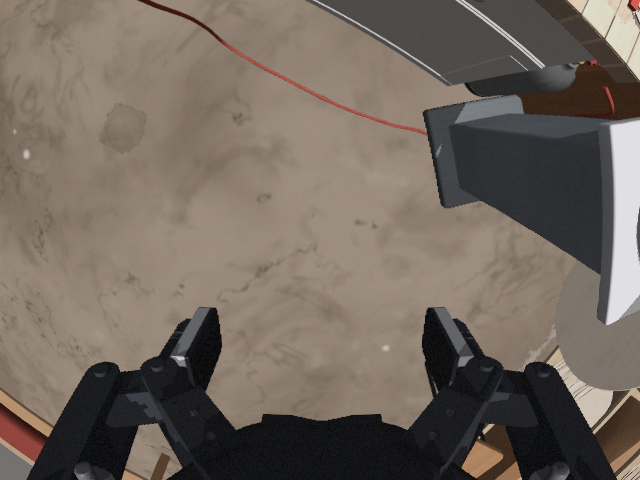

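```bash
python3 - <<'E'
import cv2
t=cv2.imread("pics/top0.png"); s=cv2.imread("pics/scene0.png")
cv2.imwrite("pics/a.png",cv2.resize(t[190:335,190:330],None,fx=4,fy=4,interpolation=cv2.INTER_CUBIC))
cv2.imwrite("pics/b.png",cv2.resize(t[130:335,265:495],None,fx=2.9,fy=2.9,interpolation=cv2.INTER_CUBIC)) 
cv2.imwrite("pics/c.png",cv2.resize(s[225:385,170:430],None,fx=3,fy=3,interpolation=cv2.INTER_CUBIC))
E
```

```text
(no output)
```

View pics/a.png

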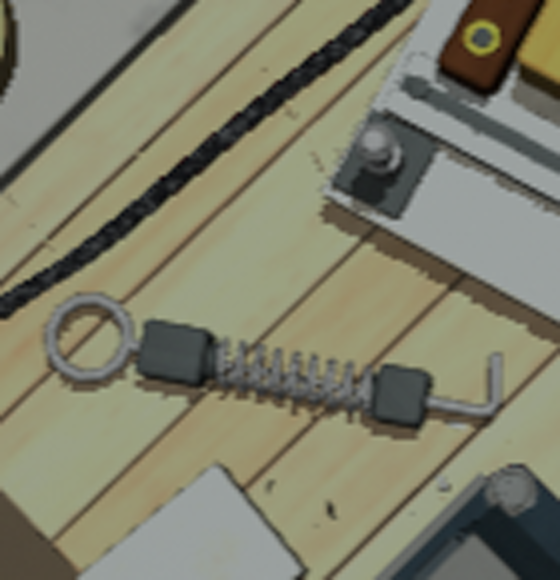

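View pics/b.png

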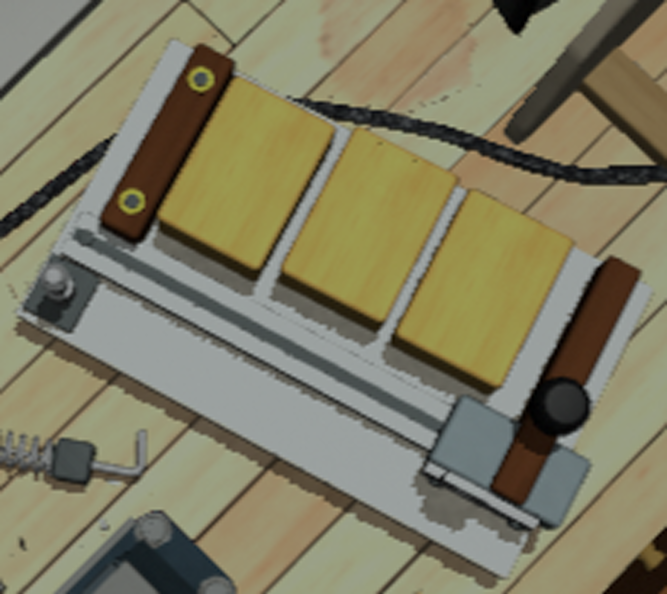

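View pics/c.png

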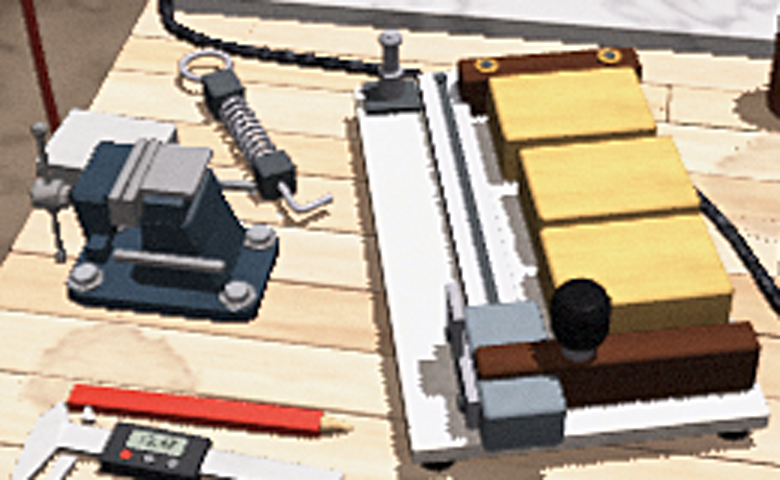

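```bash
cat > h.py <<'E'
import numpy as np, cv2
from scipy.spatial.transform import Rotation as Rn
from bench import robot
def ray(n,uv,P=None):
    P=P or robot.camera_params(n);K=P["camera_matrix"]
    x=(uv[0]-K[0,2])/K[0,0];y=(uv[1]-K[1,2])/K[1,1]
    if n=="wrist":
        r=np.hypot(x,y); d=np.array([np.sin(r)*x/max(r,1e-9),np.sin(r)*y/max(r,1e-9),np.cos(r)])
    else: d=np.array([x,y,1.])
    return -P["R"].T@P["t"], P["R"].T@d/np.linalg.norm(d)
def at(n,uv,z,P=None):
    c,d=ray(n,uv,P); return c+d*(z-c[2])/d[2]
def tri(rays):
    A=np.zeros((3,3));b=np.zeros(3)
    for c,d in rays:
        M=np.eye(3)-np.outer(d,d);A+=M;b+=M@c
    p=np.linalg.solve(A,b); return p,[np.linalg.norm((np.eye(3)-np.outer(d,d))@(p-c)) for c,d in rays]
def proj(n,X,P=None):
    P=P or robot.camera_params(n);K=P["camera_matrix"];c=P["R"]@X+P["t"]
    if n=="wrist":
        th=np.arctan2(np.hypot(c[0],c[1]),c[2]);q=c[:2]/max(np.hypot(c[0],c[1]),1e-9)*th
    else: q=c[:2]/c[2]
    return q*K[0,0]+K[:2,2]
E
python3 - <<'E'
from h import *
np.set_printoptions(precision=4,suppress=True)
C=[at("top",u,.024) for u in [(326,143.8),(271.9,237.6),(437.4,329.3),(489.1,229.3)]]
for c in C: print(c)
C=np.array(C); print([np.linalg.norm(C[i]-C[(i+1)%4]) for i in range(4)])
print("mid",C.mean(0), [np.arctan2(*(d[:2][::-1])) for d in (C[1]-C[2],C[0]-C[3])],[np.arctan2(*(d[:2][::-1]))+np.pi/2 for d in (C[0]-C[1],C[3]-C[2])])
print("post",tri([ray("top",(284.5,225)),ray("scene",(300,237))]))
print("knob",tri([ray("top",(458.1,267.9)),ray("scene",(363.3,328.3))]))
def a(u): return (190+u[0]/4,190+u[1]/4)
for nme,u in dict(ring=(90,338),rg=(176,350),hb=(402,396),bend=(492,408),tip=(497,357)).items(): print(nme,at("top",a(u),.022 if nme in("rg","hb") else .011))
for nme,u in dict(ring=(206,67),rg=(224,90),hb=(276,170)).items(): print(nme,at("scene",(170+u[0]/3,225+u[1]/3),.022 if nme in("rg","hb") else .011))
E
```

```text
[0.7056 0.1096 0.024 ]
[0.5521 0.1934 0.024 ]
[ 0.411  -0.0616  0.024 ]
[ 0.5661 -0.1465  0.024 ]
[np.float64(0.17485877687359222), np.float64(0.2914750288979542), np.float64(0.1767582172075989), np.float64(0.2916565331582458)]
mid [0.5587 0.0237 0.024 ] [np.float64(1.0655545765722132), np.float64(1.0720702368491999)] [np.float64(1.0709770536280132), np.float64(1.069926945901745)]
post (array([0.5614, 0.1697, 0.074 ]), [np.float64(0.0010340993986139447), np.float64(0.0010340993986139827)])
knob (array([ 0.4965, -0.0832,  0.0819]), [np.float64(0.0016847307430290324), np.float64(0.0016847307430291239)])
ring [0.4953 0.2872 0.011 ]
rg [0.4895 0.2512 0.022 ]
hb [0.4719 0.1631 0.022 ]
bend [0.4682 0.1288 0.011 ]
tip [0.4882 0.127  0.011 ]
ring [0.4947 0.2873 0.011 ]
rg [0.4845 0.2447 0.022 ]
hb [0.4692 0.1573 0.022 ]
```

```bash
cat >> h.py <<'E'
def R_yaw(a):  # tool x at world angle a (rad), z down
    c,s=np.cos(a),np.sin(a); return np.array([[c,s,0],[s,-c,0],[0,0,-1.]])
def plan(p,a,n,p0=None,R0=None,R1=None):
    s=robot.sense()
    p0=s["tcp_pos"] if p0 is None else np.array(p0); R0=Rn.from_quat(s["tcp_rot"]).as_matrix() if R0 is None else R0
    R1=R_yaw(a) if R1 is None else R1; p=np.array(p)
    w=Rn.from_matrix(R0.T@R1).as_rotvec()
    out=[];R=R0.copy();q=p0.copy()
    for k in range(1,n+1):
        d=R.T@(p0+(p-p0)*k/n-q)*100; r=[round(v,2) for v in d]+[round(np.degrees(v)/n,2)for v in w]
        out.append(r); q=q+R@np.array(r[:3])/100; R=R@Rn.from_rotvec(np.radians(r[3:])).as_matrix()
    for i in range(0,n,8): print(str(out[i:i+8]))
    print("from",p0.round(4),"dist",np.linalg.norm(p-p0).round(4),"max cm/row",max(np.linalg.norm(r[:3])for r in out).round(2),"deg",np.linalg.norm(np.degrees(w)).round(1))
JM=np.array([.5587,.0237]);JY=np.array([np.cos(1.069),np.sin(1.069)]);JX=np.array([JY[1],-JY[0]])
def jig(p): d=np.array(p)[:2]-JM; return np.array([d@JX,d@JY])
def wj(x,y): return JM+x*JX+y*JY
E
python3 - <<'E'
from h import *
plan([.4965,-.0832,.16],1.069-np.pi,24)
E
```

```text
[[np.float64(2.1), np.float64(-2.09), np.float64(0.3), np.float64(-0.0), np.float64(-0.0), np.float64(0.59)], [np.float64(2.08), np.float64(-2.11), np.float64(0.29), np.float64(-0.0), np.float64(-0.0), np.float64(0.59)], [np.float64(2.06), np.float64(-2.13), np.float64(0.3), np.float64(-0.0), np.float64(-0.0), np.float64(0.59)], [np.float64(2.04), np.float64(-2.16), np.float64(0.3), np.float64(-0.0), np.float64(-0.0), np.float64(0.59)], [np.float64(2.01), np.float64(-2.17), np.float64(0.3), np.float64(-0.0), np.float64(-0.0), np.float64(0.59)], [np.float64(1.99), np.float64(-2.19), np.float64(0.29), np.float64(-0.0), np.float64(-0.0), np.float64(0.59)], [np.float64(1.97), np.float64(-2.22), np.float64(0.3), np.float64(-0.0), np.float64(-0.0), np.float64(0.59)], [np.float64(1.94), np.float64(-2.24), np.float64(0.3), np.float64(-0.0), np.float64(-0.0), np.float64(0.59)]]
[[np.float64(1.93), np.float64(-2.25), np.float64(0.3), np.float64(-0.0), np.float64(-0.0), np.float64(0.59)], [np.float64(1.9), np.float64(-2.28), np.float64(0.29), np.float64(-0.0), np.float64(-0.0), np.float64(0.59)
[... 910 characters left out ...]
at64(-2.45), np.float64(0.3), np.float64(-0.0), np.float64(-0.0), np.float64(0.59)], [np.float64(1.65), np.float64(-2.45), np.float64(0.3), np.float64(-0.0), np.float64(-0.0), np.float64(0.59)], [np.float64(1.63), np.float64(-2.48), np.float64(0.3), np.float64(-0.0), np.float64(-0.0), np.float64(0.59)], [np.float64(1.61), np.float64(-2.49), np.float64(0.29), np.float64(-0.0), np.float64(-0.0), np.float64(0.59)], [np.float64(1.57), np.float64(-2.51), np.float64(0.3), np.float64(-0.0), np.float64(-0.0), np.float64(0.59)], [np.float64(1.56), np.float64(-2.52), np.float64(0.3), np.float64(-0.0), np.float64(-0.0), np.float64(0.59)]]
from [0.139  0.5318 0.2306] dist 0.7148 max cm/row 2.99 deg 14.1
```

Emit:
{"name": "play_rows", "arguments": {"rows": [[0,0,0,0,0,7.05],[0,0,0,0,0,7.05],[1.6,-2.8,0.3,0,0,0],[1.6,-2.8,0.3,0,0,0],[1.6,-2.8,0.3,0,0,0],[1.6,-2.8,0.3,0,0,0],[1.6,-2.8,0.3,0,0,0],[1.6,-2.8,0.3,0,0,0]]}}

```text
time_s: 0.82
tcp_pos: [0.2406, 0.3655, 0.2129]
tcp_rot: [-0.51, 0.86, -0.0, -0.0]
contact_force: [0.2, 0.9, 0.1]
width: 0.0854
```

Emit:
{"name": "play_rows", "arguments": {"rows": [[1.6,-2.8,0.3,0,0,0],[1.6,-2.8,0.3,0,0,0],[1.6,-2.8,0.3,0,0,0],[1.6,-2.8,0.3,0,0,0],[1.6,-2.8,0.3,0,0,0],[1.6,-2.8,0.3,0,0,0],[1.6,-2.8,0.3,0,0,0],[1.6,-2.8,0.3,0,0,0]]}}

```text
time_s: 1.48
tcp_pos: [0.3753, 0.1456, 0.1891]
tcp_rot: [-0.509, 0.86, 0.0, 0.0]
contact_force: [0.1, -0.1, 1.0]
width: 0.0852
```

Emit:
{"name": "play_rows", "arguments": {"rows": [[1.6,-2.8,0.3,0,0,0],[1.6,-2.8,0.3,0,0,0],[1.6,-2.8,0.3,0,0,0],[1.6,-2.8,0.3,0,0,0],[1.6,-2.8,0.3,0,0,0],[1.6,-2.8,0.3,0,0,0]]}}

```text
time_s: 1.98
tcp_pos: [0.4765, -0.0194, 0.171]
tcp_rot: [-0.509, 0.861, 0.0, -0.0]
contact_force: [-0.7, 0.6, 0.4]
width: 0.0855
```

```bash
cat >> h.py <<'E'
def delta(p,a):
    s=robot.sense();R0=Rn.from_quat(s["tcp_rot"]).as_matrix();R1=R_yaw(a);d=np.array(p)-s["tcp_pos"]
    print("cm start frame",(R0.T@d*100).round(2),"cm final frame",(R1.T@d*100).round(2),"rot",np.degrees(Rn.from_matrix(R0.T@R1).as_rotvec()).round(2))
def snap(n,f,box=None,k=1):
    P=robot.camera_params(n);im=robot.get_image(n)[:,:,::-1];cv2.imwrite(f"pics/{f}_raw.png",im)
    if box: im=im[box[1]:box[3],box[0]:box[2]]
    cv2.imwrite(f"pics/{f}.png",cv2.resize(im,None,fx=k,fy=k,interpolation=cv2.INTER_CUBIC))
    import pickle;pickle.dump(P,open(f"pics/{f}.pkl","wb"))
    return P
E
python3 - <<'E'
from h import *
print(robot.sense()["joint_pos"])
delta([.4965,-.0832,.066],1.069-np.pi)
snap("wrist","w1")
E
```

```text
[ 2.88752073e-01  1.39642370e-01 -1.92632309e-01 -1.92708473e-04
 -1.23879484e+00  7.80095509e-01]
cm start frame [ 4.63 -4.82 10.5 ] cm final frame [ 4.63 -4.82 10.5 ] rot [ 0.02 -0.   -0.01]
```

View pics/w1.png

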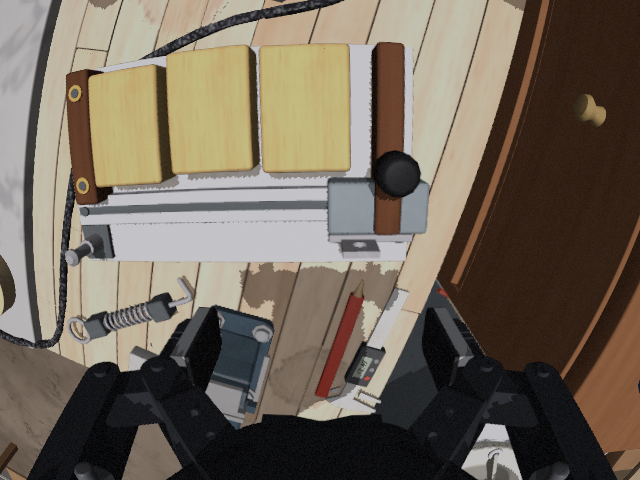

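```bash
python3 - <<'E'
from h import *
import pickle
np.set_printoptions(precision=4,suppress=True)
P=pickle.load(open("pics/w1.pkl","rb"))
print("knob top",at("wrist",(397,174),.085,P), tri([ray("top",(458.1,267.9)),ray("scene",(363.3,328.3)),ray("wrist",(397,174),P)]))
w=P and cv2.imread("pics/w1_raw.png")
cv2.imwrite("pics/w1l.png",cv2.resize(w[200:280,300:440],None,fx=5,fy=5,interpolation=cv2.INTER_CUBIC))
E
```

```text
knob top [ 0.4956 -0.0841  0.085 ] (array([ 0.4958, -0.0837,  0.083 ]), [np.float64(0.002015128791496261), np.float64(0.0016092703549481105), np.float64(0.0008640407925560965)])
```

View pics/w1l.png

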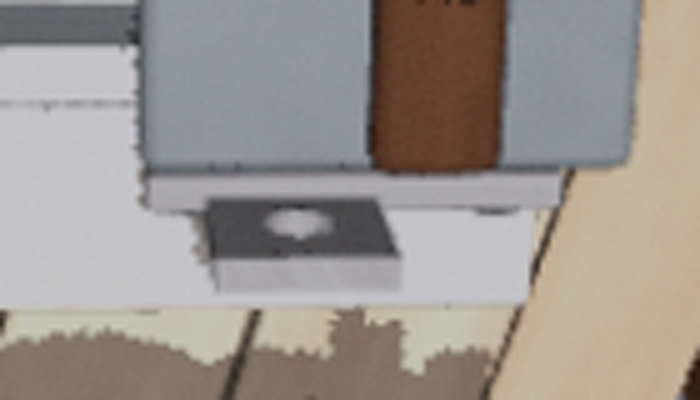

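```bash
python3 - <<'E'
from h import *
import pickle
np.set_printoptions(precision=4,suppress=True)
P=pickle.load(open("pics/w1.pkl","rb"))
print("cam",-P["R"].T@P["t"], jig(-P["R"].T@P["t"]))
for k,u in dict(topmid=(308,273),tl=(217,275),tr=(400,275)).items():
    X=at("wrist",(300+u[0]/5,200+u[1]/5),.076,P);print(k,X,jig(X))
X=at("wrist",(359.6,244.4),.062,P);print("hole",X,jig(X))
for n,u in [("wrist",(87,249)),]:
  for z in (.0755,): X=at(n,(73,257),z,P);print("post?",X,jig(X))
print("post jig",jig([.5614,.1697]),"knob",jig([.4958,-.0837]))
# board corners wrist
for u in [(405,44),(405,261)]: X=at("wrist",u,.024,P);print(X,jig(X))
E
```

```text
cam [ 0.5478 -0.0588  0.3118] [ 0.0302 -0.0776]
topmid [ 0.4551 -0.0395  0.076 ] [-0.0604 -0.1052]
tl [ 0.4609 -0.0284  0.076 ] [-0.0607 -0.0928]
tr [ 0.4487 -0.0505  0.076 ] [-0.0608 -0.118 ]
hole [ 0.4573 -0.0406  0.062 ] [-0.058  -0.1051]
post? [0.5611 0.1627 0.0755] [-0.0647  0.123 ]
post jig [-0.0679  0.1293] knob [-0.0035 -0.1244]
[ 0.5703 -0.1446  0.024 ] [ 0.0911 -0.142 ]
[ 0.4113 -0.0652  0.024 ] [-0.0864 -0.1489]
```

Emit:
{"name": "play_rows", "arguments": {"rows": [[2.3,-2.4,0.5,0,0,0],[2.4,-2.4,0.5,0,0,0],[0,0,3.2,0,0,0],[0,0,3.2,0,0,0],[0,0,3.1,0,0,0]], "gripper": 0.2, "squeeze": 40}}

```text
time_s: 2.45
tcp_pos: [0.4954, -0.0828, 0.0649]
tcp_rot: [-0.509, 0.861, 0.0, 0.0]
contact_force: [0.1, 0.2, -0.1]
width: 0.0511
```

Emit:
{"name": "play_rows", "arguments": {"rows": [[0,0,0,0,0,0],[0,0,0,0,0,0],[0,0,0,0,0,0],[0,0,0,0,0,0]], "gripper": -1}}

```text
time_s: 2.78
tcp_pos: [0.4944, -0.082, 0.0656]
tcp_rot: [-0.509, 0.861, 0.001, -0.001]
contact_force: [1.4, -2.8, -18.3]
width: 0.0269
```

Emit:
{"name": "play_rows", "arguments": {"rows": [[-0.5,0,0,0,0,0],[-0.6,0,0,0,0,0],[-0.6,0,0,0,0,0],[-0.6,0,0,0,0,0],[-0.6,0,0,0,0,0],[-0.5,0,0,0,0,0],[-0.3,0,0,0,0,0],[-0.2,0,0,0,0,0]]}}

```text
time_s: 3.45
tcp_pos: [0.5103, -0.0521, 0.0656]
tcp_rot: [-0.51, 0.86, -0.001, -0.006]
contact_force: [-10.2, -26.0, -15.3]
width: 0.0278
```

```bash
python3 - <<'E'
from h import *
s=robot.sense();print(jig(s["tcp_pos"]),s["contact_force"],jig([.4944,-.082]),s["contact_force"][:2]@JY)
E
```

```text
[-0.00594326 -0.08973301] [-10.24910874 -26.00835823 -15.27120685] [-0.00553127 -0.12359767] -27.731879796333068
```

```bash
python3 - <<'E'
from h import *
snap("top","t2",(265,130,495,335),2.9); snap("scene","s2",(170,225,430,385),3)
print(robot.sense()["contact_force"],robot.sense()["tcp_pos"])
E
```

```text
[ -8.90630053 -19.88604705 -15.47194772] [ 0.5103324  -0.05222652  0.06557766]
```

View pics/t2.png

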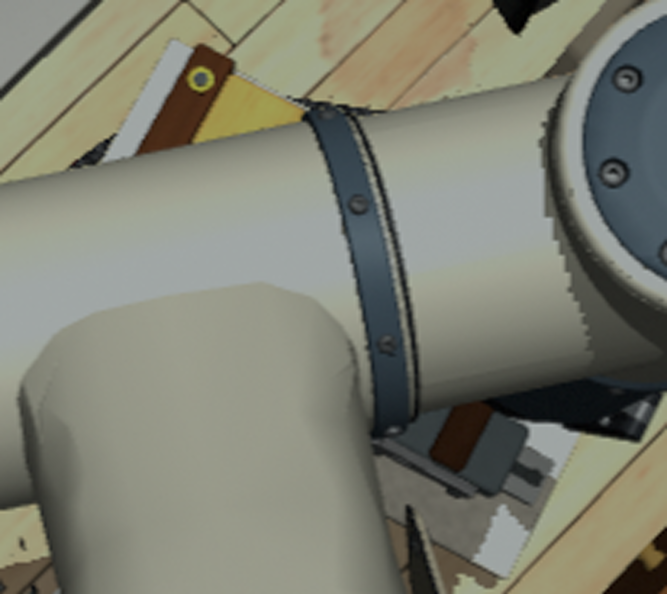

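View pics/s2.png

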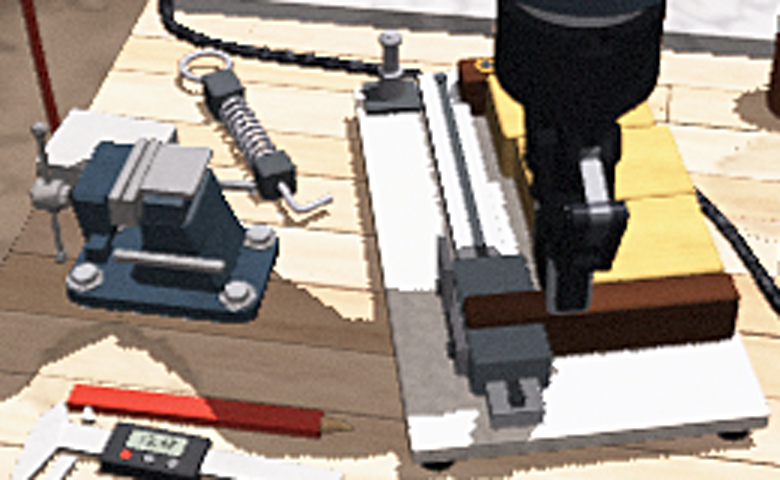

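```bash
python3 - <<'E'
from h import *
snap("wrist","w2")
E
```

```text
(no output)
```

View pics/w2.png

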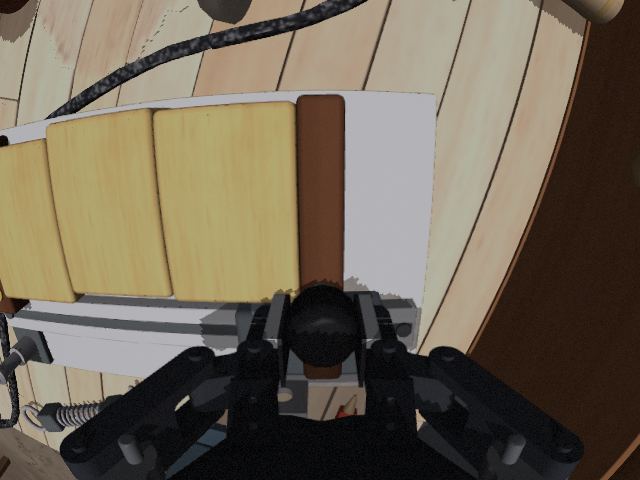

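Emit:
{"name": "play_rows", "arguments": {"rows": [[0,0,0,0,0,0],[0,0,0,0,0,0],[0,0,0,0,0,0],[0,0,-3,0,0,0],[0,0,-3,0,0,0],[0,2,-3,0,0,0],[0,2,-1,0,0,0]], "gripper": 0.4}}

```text
time_s: 4.18
tcp_pos: [0.4841, -0.028, 0.1735]
tcp_rot: [-0.51, 0.86, -0.003, 0.006]
contact_force: [1.0, 0.1, 0.5]
width: 0.0602
```

```bash
python3 - <<'E'
from h import *
snap("wrist","w3")
E
```

```text
(no output)
```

View pics/w3.png

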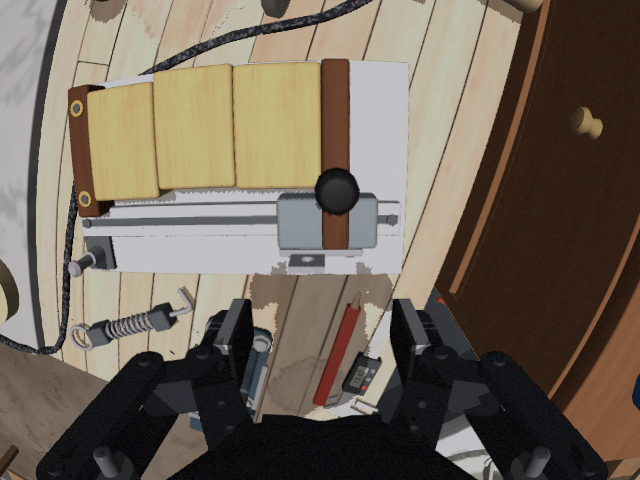

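```bash
python3 - <<'E'
from h import *
w=cv2.imread("pics/w3_raw.png")
a=cv2.resize(w[225:365,55:205],None,fx=5,fy=5,interpolation=cv2.INTER_CUBIC)
b=cv2.resize(w[240:280,270:340],None,fx=8,fy=8,interpolation=cv2.INTER_CUBIC)
cv2.imwrite("pics/w3a.png",a[:600]);cv2.imwrite("pics/w3b.png",b)
E
```

```text
(no output)
```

View pics/w3a.png

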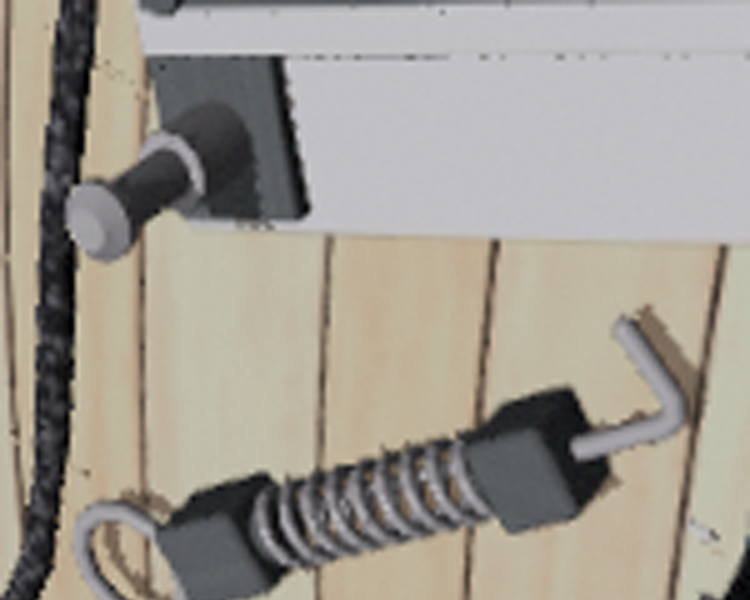

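View pics/w3b.png

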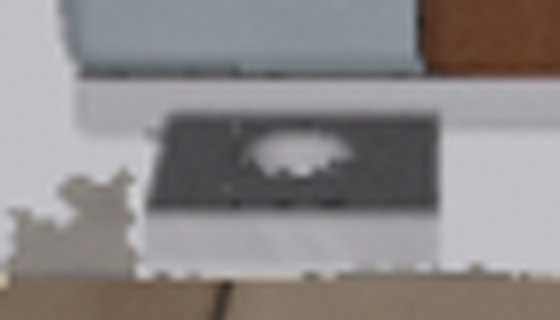

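```bash
python3 - <<'E'
from h import *
import pickle
np.set_printoptions(precision=4,suppress=True)
P=pickle.load(open("pics/w3.pkl","rb"))
print("cam",jig(-P["R"].T@P["t"]))
for k,u,z in [("lugtop+x edge",(306.75,266.25),.076),("lug -x edge",(306.75,273.6),.076),("hole +xface",(307.5,259.4),.062),("posttop",(74.4,268.6),.0755),("shoulder",(90.5,257.5),.048),("bend",(190.6,306.6),.011),("tip",(180.4,290.6),.011),("postbase -x+y",(96,267),.036),("fence bolt1",(77,108),.054),("fence bolt2",(84.5,199),.054)]:
    X=at("wrist",u,z,P);print(k,X,jig(X))
print("post3",tri([ray("top",(284.5,225)),ray("scene",(300,237)),ray("wrist",(74.4,268.6),P)]))
for u in [(408,62),(402,273)]:X=at("wrist",u,.024,P);print(X,jig(X))
print(np.degrees(Rn.from_matrix(R_yaw(1.069-np.pi).T@Rn.from_quat(robot.sense()["tcp_rot"]).as_matrix()).as_rotvec()))
E
```

```text
cam [ 0.0391 -0.0824]
lugtop+x edge [ 0.4738 -0.0104  0.076 ] [-0.058  -0.0707]
lug -x edge [ 0.469  -0.0076  0.076 ] [-0.0636 -0.0706]
hole +xface [ 0.4736 -0.0102  0.062 ] [-0.0583 -0.0706]
posttop [0.5617 0.1641 0.0755] [-0.0649  0.1245]
shoulder [0.5619 0.1651 0.048 ] [-0.0652  0.1255]
bend [0.4684 0.1263 0.011 ] [-0.1285  0.0465]
tip [0.4872 0.1253 0.011 ] [-0.1115  0.0547]
postbase -x+y [0.5519 0.1762 0.036 ] [-0.0793  0.1304]
fence bolt1 [0.6719 0.0946 0.054 ] [0.0651 0.1166]
fence bolt2 [0.6053 0.1313 0.054 ] [-0.0109  0.1168]
post3 (array([0.5618, 0.1696, 0.0722]), [np.float64(0.0008233986218908281), np.float64(0.0019421343436330947), np.float64(0.0016960165534617411)])
[ 0.5665 -0.149   0.024 ] [ 0.0899 -0.1477]
[ 0.4115 -0.0668  0.024 ] [-0.0855 -0.1502]
[ 0.6561 -0.5368 -0.0687]
```

```bash
python3 - <<'E'
from h import *
w=cv2.imread("pics/w3_raw.png")
cv2.imwrite("pics/w3c.png",cv2.resize(w[55:220,62:392],None,fx=2.42,fy=2.42,interpolation=cv2.INTER_CUBIC))
cv2.imwrite("pics/w3d.png",cv2.resize(w[70:215,62:182],None,fx=4,fy=4,interpolation=cv2.INTER_CUBIC))
E
```

```text
(no output)
```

View pics/w3c.png

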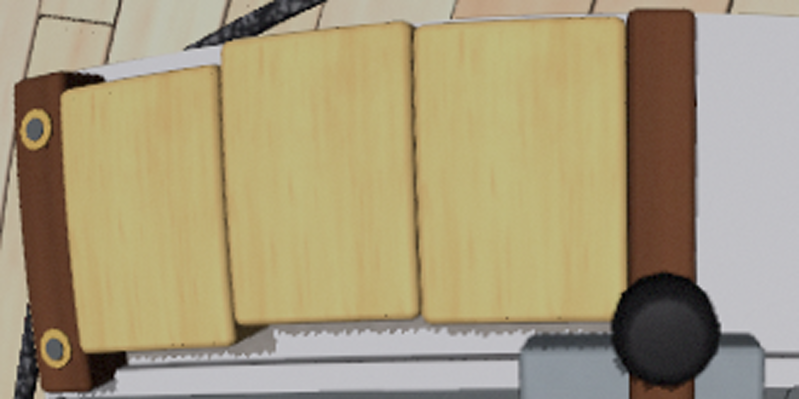

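View pics/w3d.png

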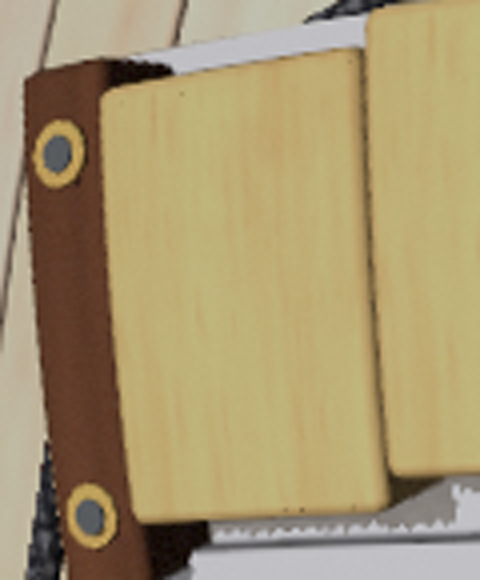

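```bash
python3 - <<'E'
from h import *
import pickle
np.set_printoptions(precision=4,suppress=True)
P=pickle.load(open("pics/w3.pkl","rb"))
c=lambda u:(62+u[0]/2.42,55+u[1]/2.42); d=lambda u:(62+u[0]/4,70+u[1]/4)
for k,u,z in [("fence",d((110,60)),.054),("fence",c((90,388)),.054),("fence+y",c((15,80)),.054),("fence+y",c((42,390)),.054),
 ("b1",d((101,88)),.058),("b1",d((135,522)),.058),("b1n",d((360,48)),.058),("b1n",d((388,505)),.058),
 ("b2",c((222,40)),.058),("b2",c((236,323)),.058),("b2n",c((410,22)),.058),("b2n",c((419,317)),.058),
 ("b3",c((413,25)),.058),("b3",c((424,320)),.058),("b3n",c((625,17)),.058),("b3n",c((625,320)),.058),("jawface",c((628,10)),.058),("jawface",c((629,290)),.058)]:
    X=at("wrist",u,z,P);print(k,(jig(X)*1000).round(1))
E
```

```text
fence [ 82.1 102.8]
fence [-25.3 103.3]
fence+y [ 83.3 125.8]
fence+y [-25.5 125.3]
b1 [ 76.1 102.4]
b1 [-11.8 101.9]
b1n [75.6 42.6]
b1n [-10.5  41.8]
b2 [83.4 41.1]
b2 [-4.5 40.7]
b2n [ 82.7 -18.5]
b2n [ -4.4 -19.1]
b3 [ 81.7 -19.4]
b3 [ -5.3 -20.6]
b3n [ 81.8 -79.8]
b3n [ -5.8 -79.9]
jawface [ 83.8 -80.6]
jawface [  3. -81.]
```

```bash
python3 - <<'E'
from h import *
sx=np.array([np.cos(1.404),np.sin(1.404)]); rg=np.array([.4950,.2872])-.035*sx; print(rg)
s=robot.sense();print(s["tcp_pos"],s["tcp_rot"])
delta([*rg,.10],1.404+np.pi/2)
E
```

```text
[0.48918916 0.25268574]
[ 0.48143202 -0.02657656  0.17404733] [-0.509913    0.86019417 -0.00254087  0.00694767]
cm start frame [-24.8   12.81   7.49] cm final frame [ 3.87 27.67  7.4 ] rot [-0.24  0.87 70.87]
```

Emit:
{"name": "play_rows", "arguments": {"rows": [[0,0,0,0,0.9,7],[0,0,0,0,0,7.1],[0,0,0,0,0,7.1],[0,0,0,0,0,7.1],[0,0,0,0,0,7.1],[0,0,0,0,0,7.1],[0,0,0,0,0,7.1],[0,0,0,0,0,7.1]], "gripper": -0.1}}

```text
time_s: 4.9
tcp_pos: [0.4818, -0.0278, 0.169]
tcp_rot: [-0.037, 0.999, -0.006, -0.001]
contact_force: [1.0, 0.2, 0.1]
width: 0.0385
```

Emit:
{"name": "play_rows", "arguments": {"rows": [[0,0,0,0,0,7.1],[0,0,0,0,0,7.1],[0.7,4,0,0,0,0],[0.7,4,0,0,0,0],[0.6,4,0,0,0,0],[0.6,4,0.5,0,0,0],[0.6,4,1,0,0,0],[0.6,4,1.5,0,0,0]]}}

```text
time_s: 5.57
tcp_pos: [0.4842, 0.2171, 0.1373]
tcp_rot: [0.083, 0.997, -0.004, 0.001]
contact_force: [0.8, -1.2, -0.4]
width: 0.0383
```

```bash
python3 - <<'E'
from h import *
delta([.4892,.2527,.08],1.404+np.pi/2)
snap("wrist","w4")
E
```

```text
cm start frame [0.11 3.63 5.7 ] cm final frame [0.1  3.59 5.73] rot [-0.42  0.1   0.01]
```

View pics/w4.png

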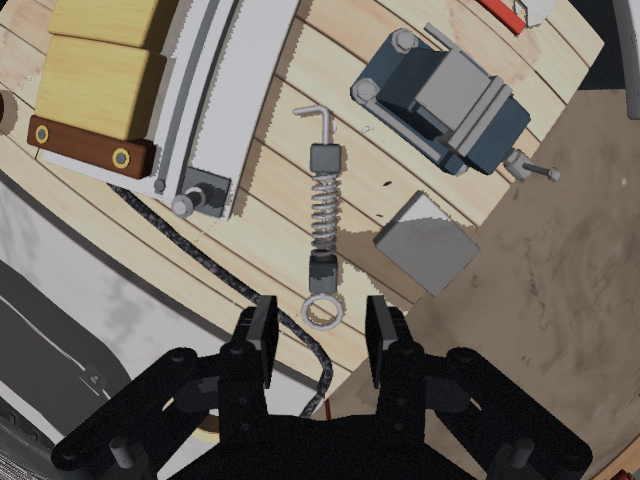

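```bash
python3 - <<'E'
from h import *
import pickle
np.set_printoptions(precision=4,suppress=True)
P=pickle.load(open("pics/w4.pkl","rb")); R=R_yaw(1.404+np.pi/2); t=np.array([.4892,.2527,0])
for k,u,z in [("ring",(323,310),.011),("rgtop",(323,279),.022),("hb top",(325,155),.022),("bend",(327,108),.011),("tip",(297,112),.011),("post top",(181,206),.0755),("shoulder",(194,196),.048)]:
    X=at("wrist",u,z,P);print(k,X,(R.T@(X-t)*1000).round(1),jig(X))
print("post", tri([ray("wrist",(181,206),P),ray("wrist",(74.4,268.6),pickle.load(open("pics/w3.pkl","rb")))]))
E
```

```text
ring [0.4941 0.2845 0.011 ] [  0.5  32.2 -11. ] [-0.1821  0.1976]
rgtop [0.4887 0.252  0.022 ] [  0.4  -0.8 -22. ] [-0.1712  0.1665]
hb top [0.4721 0.1608 0.022 ] [  1.6 -93.4 -22. ] [-0.1419  0.0786]
bend [0.4652 0.1286 0.011 ] [   3.  -126.3  -11. ] [-0.1324  0.047 ]
tip [0.4866 0.1278 0.011 ] [ -18.2 -123.6  -11. ] [-0.1133  0.0566]
post top [0.5597 0.1694 0.0755] [-83.4 -70.5 -75.5] [-0.0691  0.1282]
shoulder [0.5609 0.1688 0.048 ] [-84.6 -70.8 -48. ] [-0.0679  0.1283]
post (array([0.5622, 0.1702, 0.0694]), [np.float64(0.00027150974517856633), np.float64(0.00027150974517857934)])
```

Emit:
{"name": "play_rows", "arguments": {"rows": [[0.1,1.8,2,0,0,0.5],[0,1.7,3,0,0,0],[0,0,3,0,0,0],[0,0,2.7,0,0,0],[0,0,0,0,0,0],[0,0,0,0,0,0]]}}

```text
time_s: 6.12
tcp_pos: [0.4869, 0.2467, 0.0272]
tcp_rot: [0.088, 0.996, -0.007, -0.003]
contact_force: [0.4, -0.3, 1.8]
width: 0.0384
```

```bash
python3 - <<'E'
from h import *
delta([.4887,.2520,.005],1.404+np.pi/2)
snap("wrist","w5")
E
```

```text
cm start frame [-0.1   0.59  2.21] cm final frame [-0.09  0.55  2.22] rot [-0.79 -0.25 -0.52]
```

View pics/w5.png

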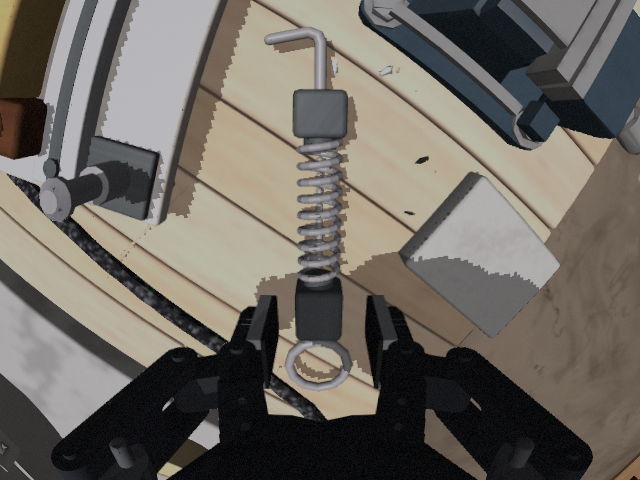

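Emit:
{"name": "play_rows", "arguments": {"rows": [[-0.1,0.5,0.7,-0.8,-0.2,0],[0,0,0.9,0,0,0],[0,0,0.6,0,0,0],[0,0,0,0,0,0]]}}

```text
time_s: 6.5
tcp_pos: [0.4876, 0.2502, 0.0039]
tcp_rot: [0.089, 0.996, -0.0, -0.001]
contact_force: [-0.1, 0.0, -1.9]
width: 0.0385
```

Emit:
{"name": "play_rows", "arguments": {"rows": [[0,0,0,0,0,0],[0,0,0,0,0,0],[0,0,0,0,0,0],[0,0,0,0,0,0]], "gripper": -1, "squeeze": 90}}

```text
time_s: 6.83
tcp_pos: [0.4882, 0.2505, 0.0049]
tcp_rot: [0.088, 0.996, 0.0, -0.001]
contact_force: [-1.0, -1.0, 5.0]
width: 0.02
```

Emit:
{"name": "play_rows", "arguments": {"rows": [[0,0,-0.5,0,0,0],[0,0,-1,0,0,0],[0,0,-1,0,0,0],[0,0,-1,0,0,0],[0,0,-1,0,0,0],[0,0,-1,0,0,0],[0,0,-1,0,0,0],[0,0,-1,0,0,0]]}}

```text
time_s: 7.5
tcp_pos: [0.4879, 0.2504, 0.0802]
tcp_rot: [0.089, 0.996, 0.0, -0.001]
contact_force: [-0.4, -0.2, -1.3]
width: 0.0201
```

```bash
python3 - <<'E'
from h import *
delta([.4887,.2520,.08],1.404+np.pi/2)
snap("wrist","w6"); snap("scene","s6",(170,205,430,385),3)
E
```

```text
cm start frame [-0.05  0.17  0.02] cm final frame [-0.05  0.17  0.02] rot [-0.01 -0.13 -0.6 ]
```

View pics/w6.png

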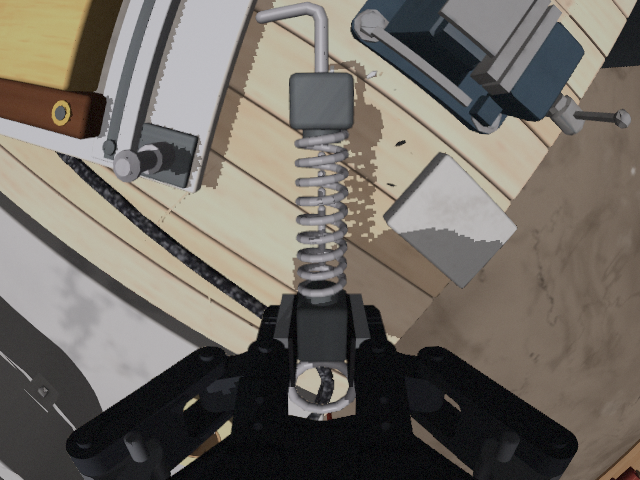

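View pics/s6.png

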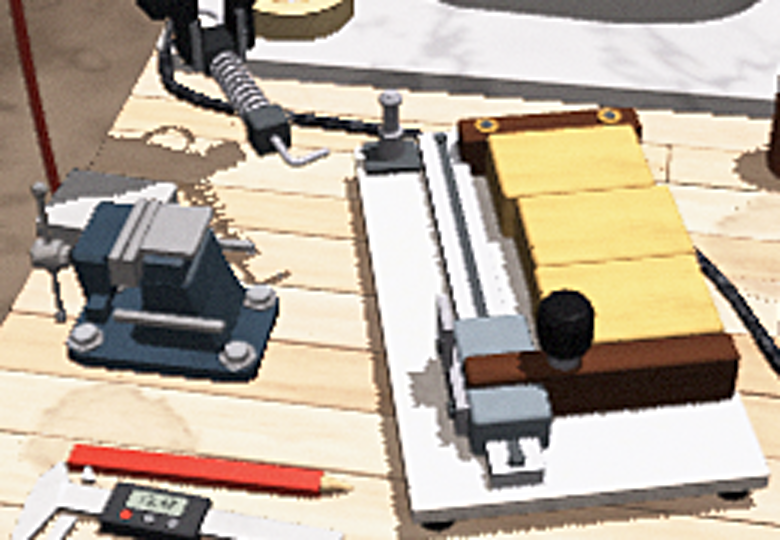

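```bash
python3 - <<'E'
from h import *
import pickle
np.set_printoptions(precision=4,suppress=True)
P=pickle.load(open("pics/w6.pkl","rb"));s=robot.sense();R=Rn.from_quat(s["tcp_rot"]).as_matrix();p=s["tcp_pos"]
for k,u,dz in [("bend",(321,12),.006),("tip",(262,17),.006),("hb top",(321.5,103),.017),("hb near edge",(322,129),.017),("ring far",(321.5,411),.006)]:
    X=at("wrist",u,p[2]+dz,P);print(k,X,(R.T@(X-p)*1000).round(1))
a=cv2.imread("pics/w6_raw.png");cv2.imwrite("pics/w6a.png",cv2.resize(a[0:135,245:400],None,fx=4,fy=4,interpolation=cv2.INTER_CUBIC))
a=cv2.imread("pics/s6_raw.png");cv2.imwrite("pics/s6a.png",cv2.resize(a[205:285,225:325],None,fx=6,fy=6,interpolation=cv2.INTER_CUBIC))
E
```

```text
bend [0.4663 0.131  0.0873] [   1.2 -122.3   -6.3]
tip [0.4871 0.1286 0.0873] [ -19.7 -121.    -6.3]
hb top [0.4722 0.1648 0.0983] [  1.4 -87.9 -17.2]
hb near edge [0.4735 0.1733 0.0983] [  1.5 -79.3 -17.2]
ring far [0.4967 0.302  0.0873] [ 1.4 51.4 -5.9]
```

View pics/w6a.png

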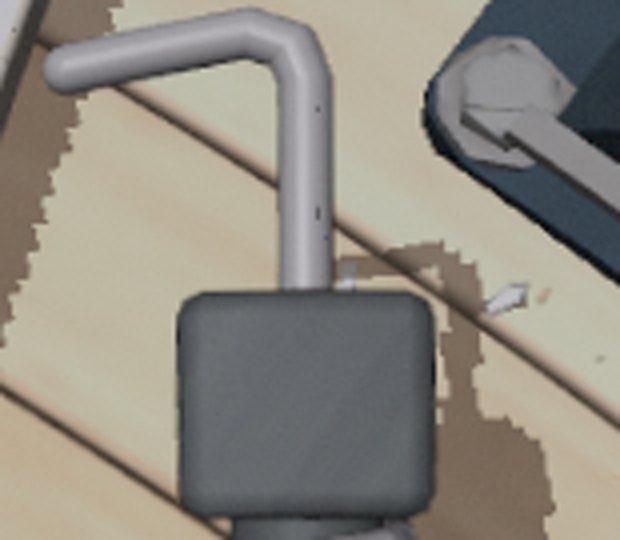

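View pics/s6a.png

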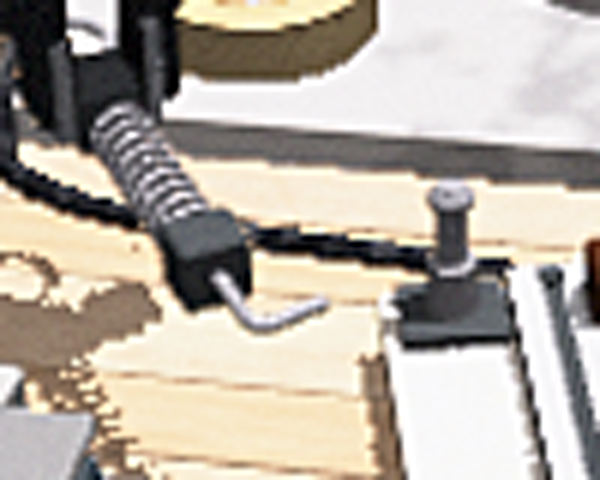

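```bash
python3 - <<'E'
from h import *
import pickle
np.set_printoptions(precision=4,suppress=True)
P=pickle.load(open("pics/w6.pkl","rb"));s=robot.sense();R=Rn.from_quat(s["tcp_rot"]).as_matrix();p=s["tcp_pos"]
w=lambda u:(245+u[0]/4,u[1]/4); c=lambda u:(225+u[0]/6,205+u[1]/6)
for k,a,b in [("bend",(300,50),(262,322)),("tip",(62,72),(322,302)),("hbfront top",(306,300),(222,228))]:
    X,e=tri([ray("wrist",w(a),P),ray("scene",c(b))]);print(k,X,e,(R.T@(X-p)*1000).round(1))
for dz in (.007,.012,.017,.022): print(dz,np.linalg.norm(at("wrist",w((180,400)),p[2]+dz,P)-at("wrist",w((435,400)),p[2]+dz,P)))
E
```

```text
bend [0.4681 0.1308 0.0886] [np.float64(0.00156540703139723), np.float64(0.001565407031397117)] [  -0.6 -122.2   -7.6]
tip [0.488  0.1289 0.0882] [np.float64(0.0004110547725588493), np.float64(0.0004110547725588611)] [ -20.5 -120.5   -7.2]
hbfront top [0.4718 0.1558 0.1047] [np.float64(0.001291199125403917), np.float64(0.001291199125403938)] [  0.1 -96.9 -23.7]
0.007 0.022339047408870872
0.012 0.021498070550244396
0.017 0.020657093691617917
0.022 0.019816116832991382
```

```bash
python3 - <<'E'
from h import *
delta([*wj(-.106,.0514),.065],1.069+np.pi/2); print(wj(-.106,.0514), robot.sense()["joint_pos"])
E
```

```text
cm start frame [ -2.46 -12.91   1.6 ] cm final frame [ -6.45 -11.45   1.63] rot [ 0.13  0.   18.61]
[0.49049115 0.11974953] [ 0.7584596   0.346088   -0.16057171 -0.00115764 -1.06207488 -0.93480188]
```

Emit:
{"name": "play_rows", "arguments": {"rows": [[0,0,0,0,0,6.2],[0,0,0,0,0,6.2],[0,0,0,0,0,6.2],[-1.6,-2.9,0,0,0,0],[-1.6,-2.9,0.4,0,0,0],[-1.6,-2.9,0.6,0,0,0],[-1.6,-2.7,0.6,0,0,0],[0,0,0,0,0,0]]}}

```text
time_s: 8.27
tcp_pos: [0.4869, 0.1149, 0.0613]
tcp_rot: [0.25, 0.968, -0.002, -0.003]
contact_force: [-0.9, 0.5, -2.0]
width: 0.0198
```

```bash
python3 - <<'E'
from h import *
delta([*wj(-.106,.0514),.065],1.069+np.pi/2)
snap("wrist","w7"); a=cv2.imread("pics/w7_raw.png");cv2.imwrite("pics/w7a.png",cv2.resize(a[0:140,200:400],None,fx=4,fy=4,interpolation=cv2.INTER_CUBIC))
E
```

```text
cm start frame [-0.07  0.59 -0.37] cm final frame [-0.08  0.59 -0.37] rot [-0.31 -0.29 -0.22]
```

View pics/w7.png

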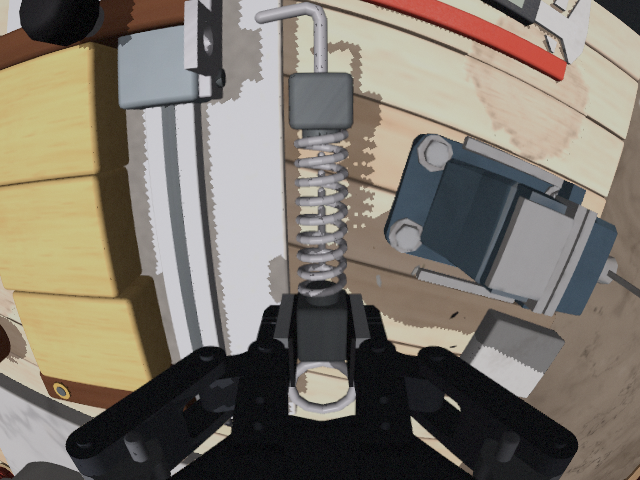

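View pics/w7a.png

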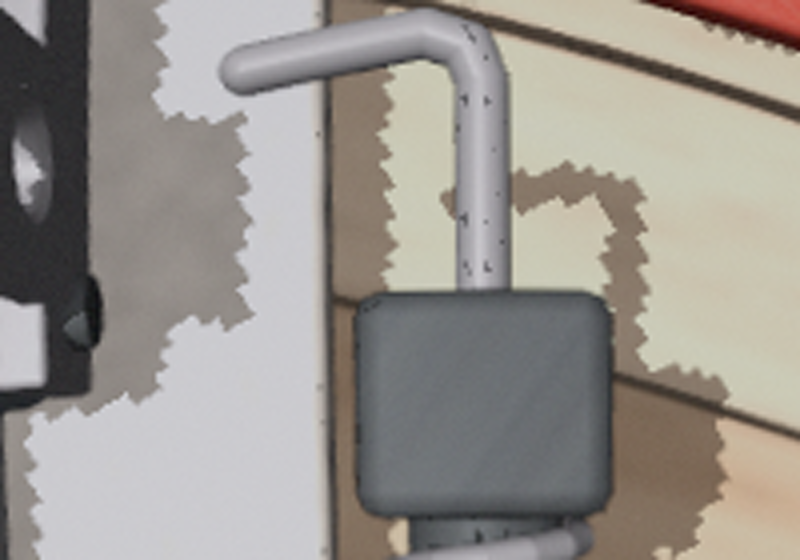

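```bash
python3 - <<'E'
from h import *
import pickle
np.set_printoptions(precision=4,suppress=True)
P=pickle.load(open("pics/w7.pkl","rb"));s=robot.sense();R=Rn.from_quat(s["tcp_rot"]).as_matrix();p=s["tcp_pos"]
print(p,jig(p),"cam",-P["R"].T@P["t"],jig(-P["R"].T@P["t"]))
w=lambda u:(200+u[0]/4,u[1]/4)
for k,u,z in [("hole -x face",w((32,165)),.062),("tip",w((238,75)),p[2]+.007),("bend",w((480,50)),p[2]+.007),("lug top corner +y-x?",w((45,388)),.076),("post",(0,0),.0755)]:
    X=at("wrist",u,z,P);print(k,X,jig(X),(R.T@(X-p)*1000).round(1))
for x in (-.06,):
  for y in (-.0706,-.0576,-.0836):
    print(y,proj("wrist",np.r_[wj(x,y),.076],P),proj("wrist",np.r_[wj(x-.0025,y),.062],P))
E
python3 -c "
import cv2;a=cv2.imread('pics/w7_raw.png');cv2.imwrite('pics/w7b.png',cv2.resize(a[0:120,150:250],None,fx=5,fy=5,interpolation=cv2.INTER_CUBIC))"
```

```text
[0.4879 0.1169 0.062 ] [-0.1069  0.0476] cam [0.4478 0.0437 0.2026] [-0.1068 -0.0358]
hole -x face [ 0.4692 -0.0056  0.062 ] [-0.0644 -0.0687] [ -42.9 -116.2    0.3]
tip [ 0.4481 -0.0001  0.069 ] [-0.0855 -0.0741] [ -21.8 -121.7   -6.6]
bend [0.4284 0.0088 0.069 ] [-0.107  -0.0758] [  -0.3 -123.4   -6.5]
lug top corner +y-x? [0.4758 0.0174 0.076 ] [-0.0697 -0.0454] [-37.5 -92.9 -13.8]
post [ 0.5399 -0.0897  0.0755] [ 0.0381 -0.1085] [-145.5 -155.7  -13.5]
-0.0706 [184.8714  30.3544] [203.3318  37.2368]
-0.0576 [184.6181  65.3876] [203.2613  69.3488]
-0.0836 [185.8865  -3.1215] [203.9652   6.3412]
```

View pics/w7b.png

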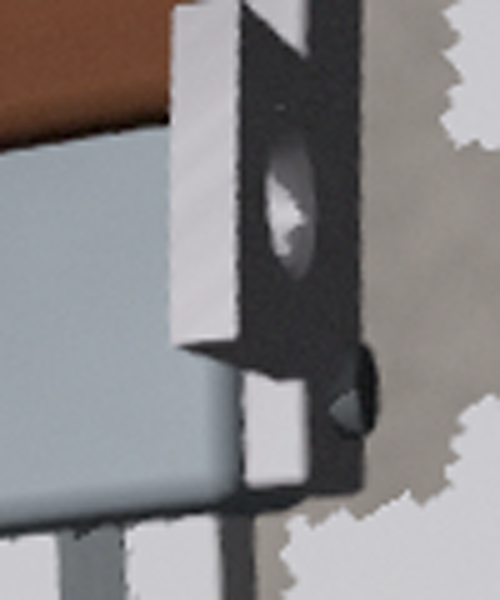

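Emit:
{"name": "play_rows", "arguments": {"rows": [[-0.3,0.3,0.3,-0.3,-0.3,-0.2],[-0.5,0.2,0.4,0,0,0],[0,0,0,0,0,0],[0,0,0,0,0,0]]}}

```text
time_s: 8.65
tcp_pos: [0.4987, 0.1209, 0.0556]
tcp_rot: [0.246, 0.969, 0.001, 0.002]
contact_force: [0.1, 0.5, -1.1]
width: 0.02
```

```bash
python3 - <<'E'
from h import *
s=robot.sense();print(s["tcp_pos"],jig(s["tcp_pos"]))
delta([*wj(-.1,.053),.055],1.069+np.pi/2)
snap("wrist","w8"); a=cv2.imread("pics/w8_raw.png");cv2.imwrite("pics/w8a.png",cv2.resize(a[0:120,150:350],None,fx=4,fy=4,interpolation=cv2.INTER_CUBIC))
snap("scene","s8",(270,260,390,370),6)
E
```

```text
[0.49871967 0.12089139 0.05556486] [-0.09933513  0.05635901]
cm start frame [ 0.07 -0.34  0.06] cm final frame [ 0.07 -0.34  0.06] rot [0.19 0.16 0.24]
```

View pics/w8a.png

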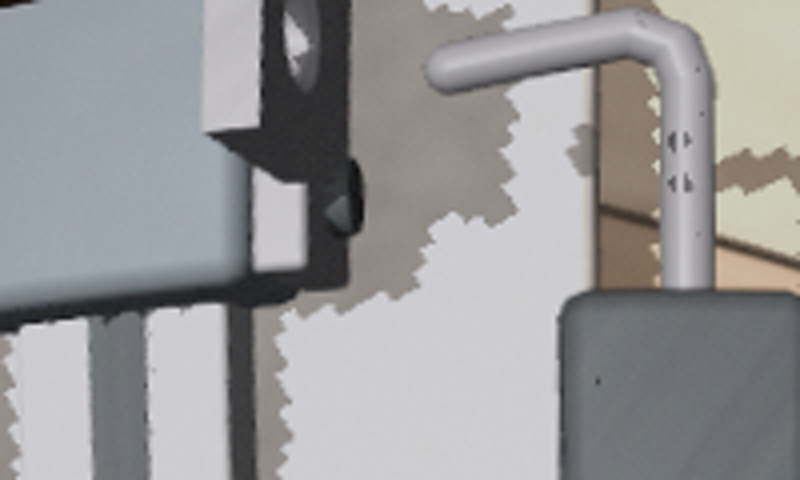

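View pics/s8.png

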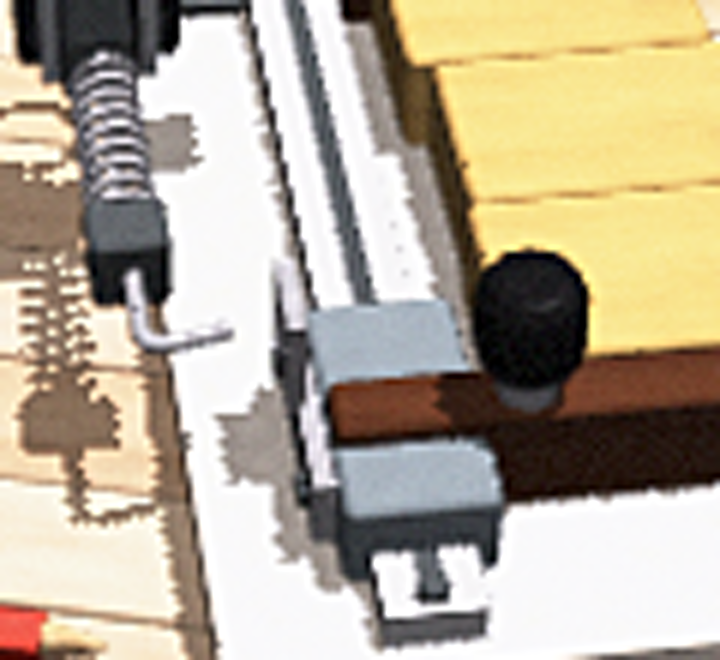

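```bash
python3 - <<'E'
from h import *
import pickle
np.set_printoptions(precision=4,suppress=True)
P=pickle.load(open("pics/w8.pkl","rb"));s=robot.sense();R=Rn.from_quat(s["tcp_rot"]).as_matrix();p=s["tcp_pos"]
print(p,jig(p))
w=lambda u:(150+u[0]/4,u[1]/4)
for k,u,z in [("hole -x face",(225.8,8),.062),("tip",w((440,72)),p[2]+.007),("bend",w((680,40)),p[2]+.007),("lug top +y end",w((232,132)),.076)]:
    X=at("wrist",u,z,P);print(k,X,jig(X),(R.T@(X-p)*1000).round(1))
c=lambda u:(270+u[0]/6,260+u[1]/6)
for k,a,b in [("bend",(680,40),(150,340)),("tip",(440,72),(222,333))]:
    X,e=tri([ray("wrist",w(a),P),ray("scene",c(b))]);print(k,X,e,jig(X))
for z in (.076,.062):print(c((0,0)),proj("scene",np.r_[wj(-.062,-.069),z]),proj("scene",np.r_[wj(-.062,-.056),.076]))
E
```

```text
[0.4986 0.1208 0.0559] [-0.0994  0.0562]
hole -x face [ 0.4691 -0.0053  0.062 ] [-0.0646 -0.0686] [ -34.3 -124.9   -6.5]
tip [0.4604 0.0055 0.0629] [-0.0774 -0.0633] [ -21.5 -119.5   -7.4]
bend [0.4406 0.0135 0.0629] [-0.0987 -0.0657] [  -0.3 -121.9   -7.4]
lug top +y end [0.4772 0.0047 0.076 ] [-0.0624 -0.0559] [ -36.6 -112.1  -20.4]
bend [0.441  0.0129 0.0619] [np.float64(0.0006343160903783705), np.float64(0.0006343160903782493)] [-0.098  -0.0661]
tip [0.4596 0.0051 0.0604] [np.float64(0.0008900967801212759), np.float64(0.0008900967801213081)] [-0.0779 -0.0639]
(270.0, 260.0) [318.4403 309.0626] [317.3042 303.3754]
(270.0, 260.0) [318.3633 315.9642] [317.3042 303.3754]
```

Emit:
{"name": "play_rows", "arguments": {"rows": [[0,-0.45,0,0,0,0],[0,0,0,0,0,0],[0,0,0,0,0,0],[0,0,0,0,0,0],[0,0,0,0,0,0]]}}

```text
time_s: 9.17
tcp_pos: [0.4964, 0.1163, 0.0561]
tcp_rot: [0.247, 0.969, 0.002, 0.002]
contact_force: [0.0, -1.0, -1.5]
width: 0.0199
```

```bash
python3 - <<'E'
from h import *
s=robot.sense();print(s["tcp_pos"],jig(s["tcp_pos"]))
delta([*wj(-.1,.0519),.056],1.069+np.pi/2)
P=snap("wrist","w9"); a=cv2.imread("pics/w9_raw.png");cv2.imwrite("pics/w9a.png",cv2.resize(a[0:120,150:350],None,fx=4,fy=4,interpolation=cv2.INTER_CUBIC))
for d in (-.0025,.0025):
  print(proj("wrist",np.r_[wj(-.062+d,-.0687),.062],P))
E
```

```text
[0.49641074 0.11625639 0.05610623] [-0.09912997  0.05118482]
cm start frame [0.09 0.07 0.01] cm final frame [0.09 0.07 0.01] rot [0.23 0.19 0.19]
[225.97309587  20.88657496]
[212.85230045  22.20559106]
```

View pics/w9a.png

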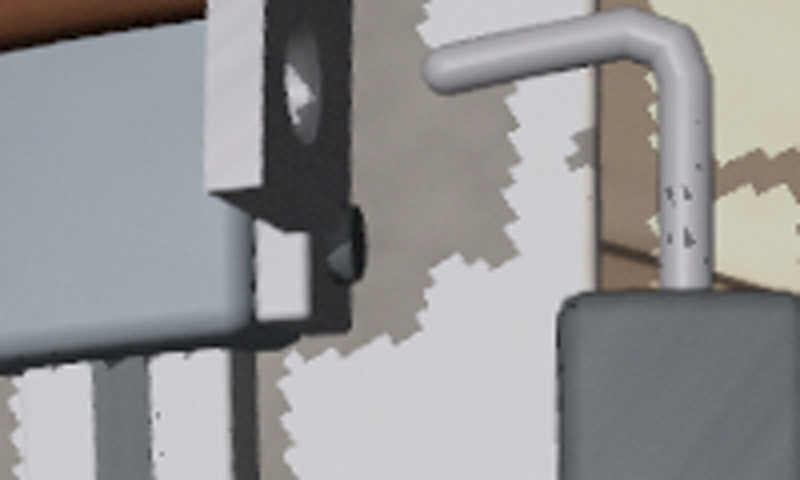

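Emit:
{"name": "play_rows", "arguments": {"rows": [[0,0.12,0,0,0,0],[-0.5,0,0,0,0,0],[-0.5,0,0,0,0,0],[-0.3,0,0,0,0,0],[-0.3,0,0,0,0,0],[0,0,0,0,0,0],[0,0,0,0,0,0]]}}

```text
time_s: 9.8
tcp_pos: [0.5111, 0.1094, 0.0559]
tcp_rot: [0.247, 0.969, 0.001, 0.002]
contact_force: [0.0, -0.9, -2.0]
width: 0.0198
```

```bash
python3 - <<'E'
from h import *
s=robot.sense();print(s["tcp_pos"],jig(s["tcp_pos"]),s["contact_force"])
P=snap("wrist","w10"); a=cv2.imread("pics/w10_raw.png");cv2.imwrite("pics/w10a.png",cv2.resize(a[0:120,150:350],None,fx=4,fy=4,interpolation=cv2.INTER_CUBIC))
snap("scene","s10",(270,260,390,370),6)
E
```

```text
[0.51109917 0.10944235 0.05592011] [-0.08297477  0.05227597] [ 0.01062332 -0.85611866 -1.97285649]
```

View pics/w10a.png

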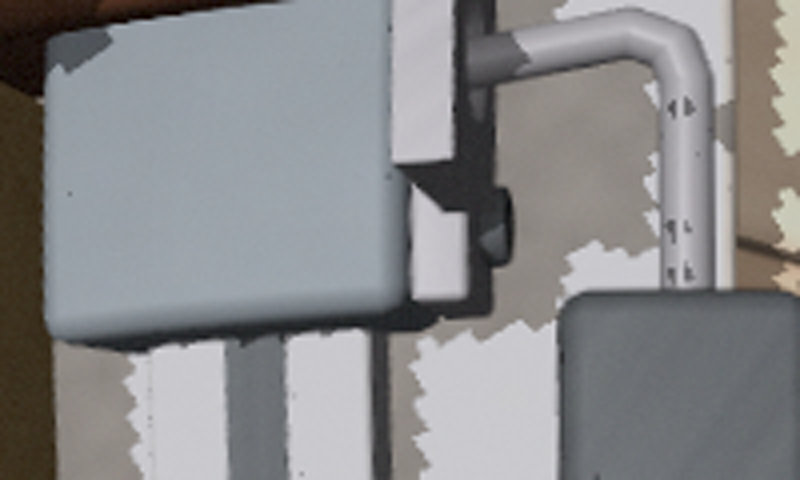

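View pics/s10.png

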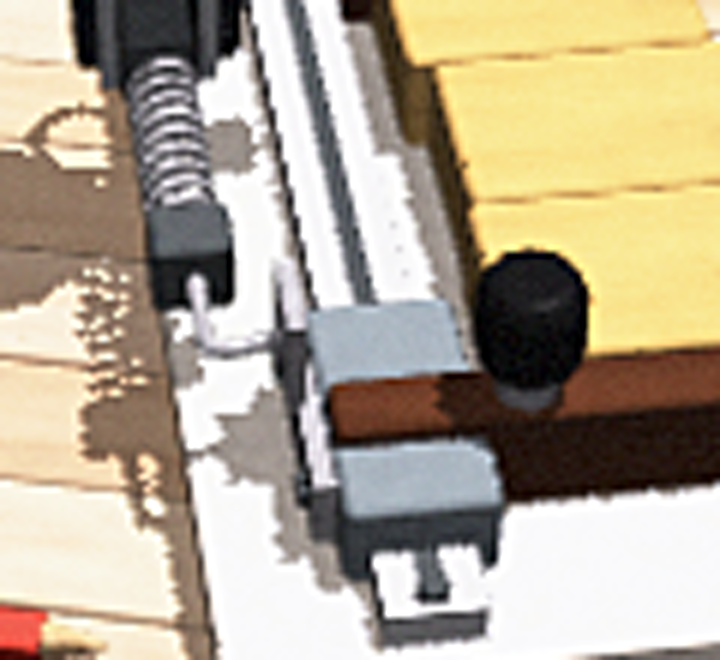

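Emit:
{"name": "play_rows", "arguments": {"rows": [[-0.4,0,0,0,0,0],[-0.4,0,0,0,0,0],[-0.4,0,0,0,0,0],[0,0,0,0,0,0],[0,0,0,0,0,0]]}}

```text
time_s: 10.32
tcp_pos: [0.5218, 0.1037, 0.056]
tcp_rot: [0.247, 0.969, 0.002, 0.002]
contact_force: [0.3, 0.0, -1.7]
width: 0.02
```

```bash
python3 - <<'E'
from h import *
s=robot.sense();print(s["tcp_pos"],jig(s["tcp_pos"]),s["contact_force"])
P=snap("wrist","w11"); a=cv2.imread("pics/w11_raw.png");cv2.imwrite("pics/w11a.png",cv2.resize(a[0:120,150:350],None,fx=4,fy=4,interpolation=cv2.INTER_CUBIC))
snap("scene","s11",(250,210,390,350),4.2)
E
```

```text
[0.52179553 0.10374    0.05604272] [-0.07085422  0.05242157] [ 0.33805604  0.03628786 -1.70146802]
```

View pics/w11a.png

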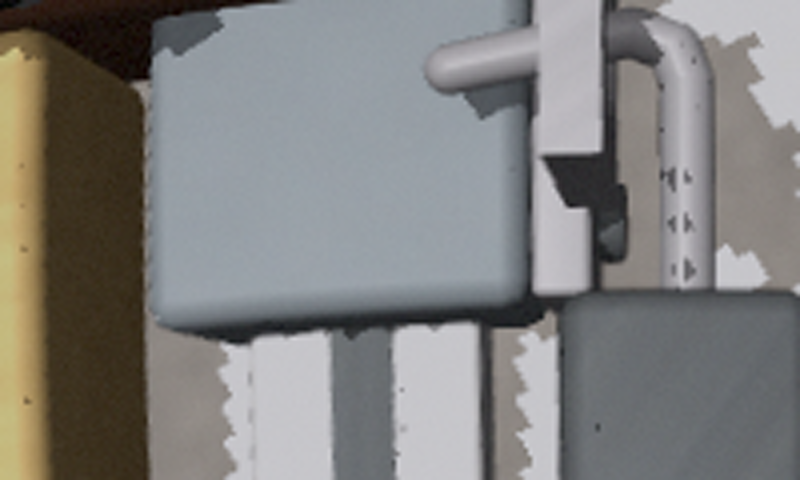

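View pics/s11.png

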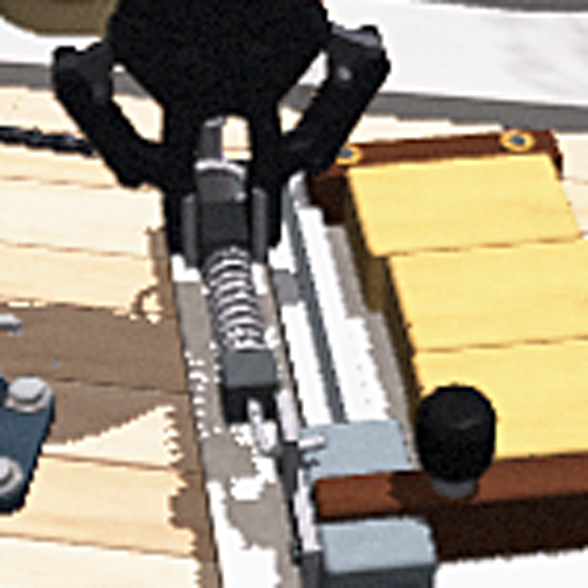

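Emit:
{"name": "play_rows", "arguments": {"rows": [[0,0.04,-0.35,-1.6,0,0],[0,0.04,-0.35,-1.6,0,0],[0,0.05,-0.35,-1.6,0,0],[0,0.05,-0.35,-1.6,0,0],[0,0,0,0,0,0],[0,0,0,0,0,0]]}}

```text
time_s: 10.92
tcp_pos: [0.5222, 0.1045, 0.0709]
tcp_rot: [0.247, 0.967, 0.056, 0.016]
contact_force: [0.1, 0.8, -0.5]
width: 0.0197
```

```bash
python3 - <<'E'
from h import *
s=robot.sense();print(s["tcp_pos"],jig(s["tcp_pos"]),s["contact_force"])
R=Rn.from_quat(s["tcp_rot"]).as_matrix();Rr=R_yaw(1.069+np.pi/2)
print(np.degrees(Rn.from_matrix(Rr.T@R).as_rotvec()))
for y in (38.,):
  X=s["tcp_pos"]+R@np.array([0,y,-7])/1000;print("ring",X,jig(X))
snap("scene","s12",(250,190,390,330),4.2)
E
```

```text
[0.52216738 0.10448553 0.07088105] [-0.07088681  0.05325405] [ 0.08861279  0.75299893 -0.53571454]
[-6.69756138 -0.21074127 -0.1457805 ]
ring [0.53981459 0.13691982 0.08226492] [-0.07101608  0.09017817]
```

View pics/s12.png

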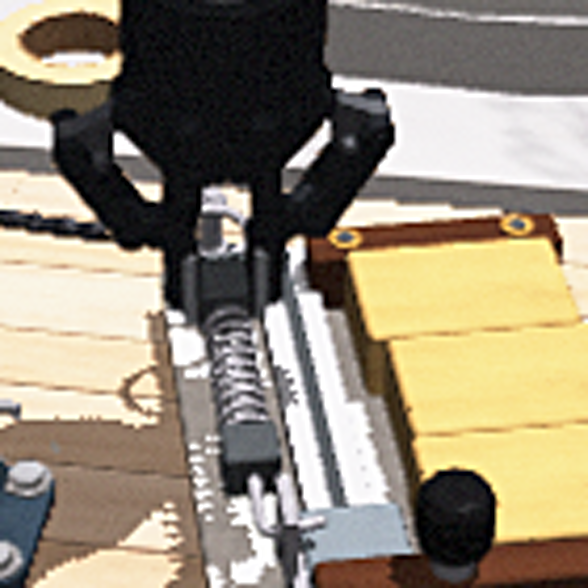

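Emit:
{"name": "play_rows", "arguments": {"rows": [[0,0.4,0,0,0,0],[0,0.4,0,0,0,0],[0,0.4,0,0,0,0],[0,0.4,0,0,0,0],[0,0,0,0,0,0],[0,0,0,0,0,0]]}}

```text
time_s: 11.47
tcp_pos: [0.5291, 0.1186, 0.0714]
tcp_rot: [0.246, 0.968, 0.055, 0.015]
contact_force: [-2.2, -4.1, -2.5]
width: 0.0202
```

Emit:
{"name": "play_rows", "arguments": {"rows": [[0,0.4,0,0,0,0],[0,0.4,0,0,0,0],[-0.1,0.4,0,0,0,0],[-0.1,0.4,0,0,0,0],[0,0.3,0,0,0,0],[0,0.3,0,0,0,0],[0,0,0,0,0,0],[0,0,0,0,0,0]]}}

```text
time_s: 12.13
tcp_pos: [0.5394, 0.135, 0.073]
tcp_rot: [0.246, 0.968, 0.053, 0.013]
contact_force: [-3.4, -8.5, -2.9]
width: 0.02
```

```bash
cat > st.py <<'E'
from h import *
np.set_printoptions(precision=4,suppress=True)
s=robot.sense();print(s["tcp_pos"],jig(s["tcp_pos"]),s["contact_force"],s["wrist_torque"],s["contact_force"][:2]@JY)
R=Rn.from_quat(s["tcp_rot"]).as_matrix();Rr=R_yaw(1.069+np.pi/2)
print(np.degrees(Rn.from_matrix(Rr.T@R).as_rotvec()))
X=s["tcp_pos"]+R@np.array([0,38,-7])/1000;print("ring",X,jig(X))
E
python3 - <<'E'
from st import *
snap("scene","s13",(260,200,360,300),6);snap("top","t13",(230,170,330,270),6);snap("wrist","w13")
E
```

```text
[0.5394 0.135  0.073 ] [-0.0705  0.0882] [-3.4408 -8.4547 -2.9388] [-3.5219  1.7704 -0.0829] -9.067456252182387
[-6.2581  0.0207 -0.1744]
ring [0.5571 0.1675 0.0841] [-0.0706  0.1253]
```

View pics/s13.png

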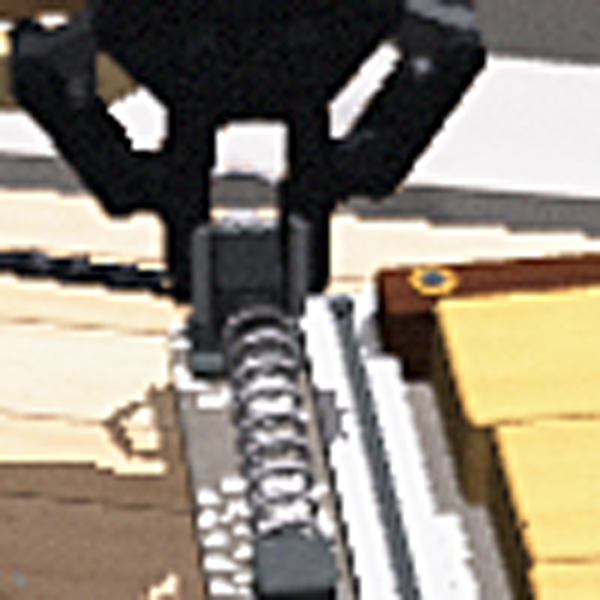

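View pics/w13.png

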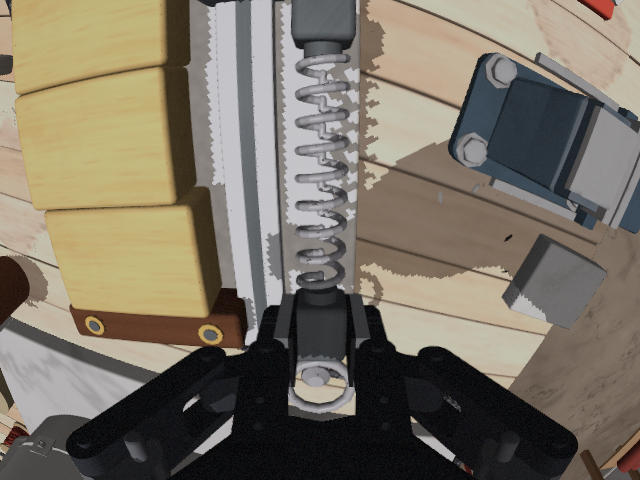

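View pics/t13.png

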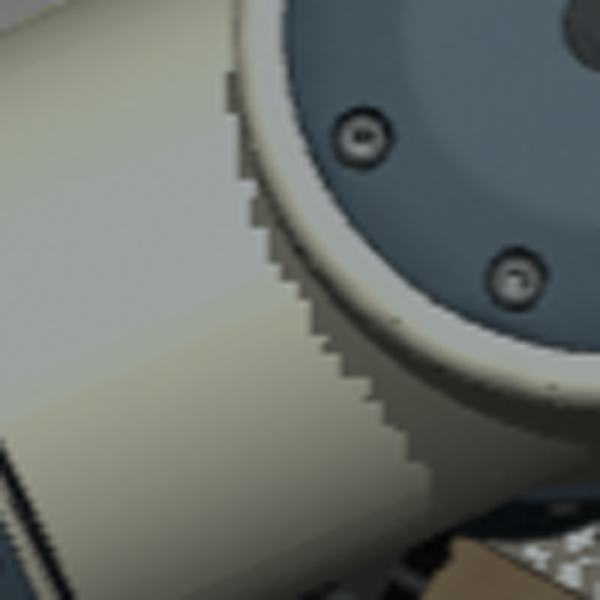

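```bash
python3 - <<'E'
from h import *
a=cv2.imread("pics/w13_raw.png");cv2.imwrite("pics/w13a.png",cv2.resize(a[330:430,260:390],None,fx=6,fy=6,interpolation=cv2.INTER_CUBIC))
E
```

View pics/w13a.png

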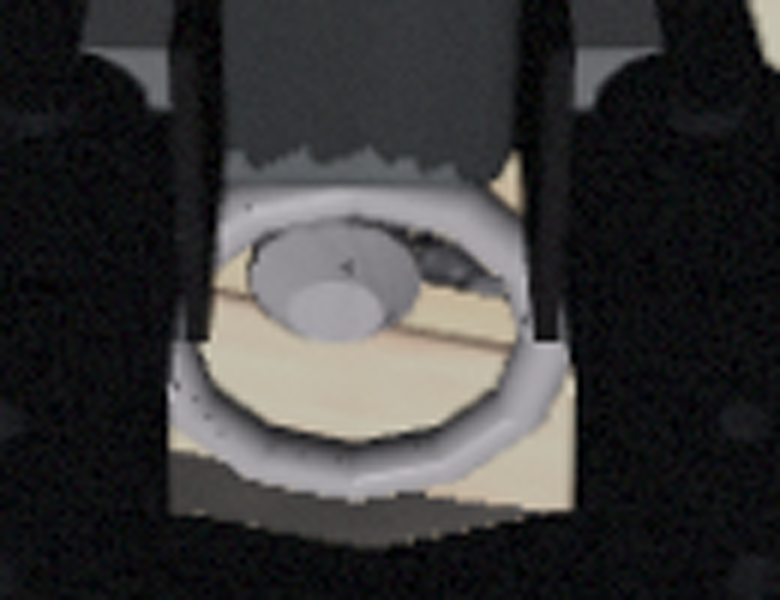

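```bash
python3 - <<'E'
from h import *
import pickle
np.set_printoptions(precision=4,suppress=True)
P=pickle.load(open("pics/w13.pkl","rb"));w=lambda u:(260+u[0]/6,330+u[1]/6)
for k,u,z in [("headtop",(335,310),.0755),("head wide",(335,278),.072),("ring L",(205,340),.0841),("ring R",(520,335),.0841),("ring near",(365,205),.0825),("ring far",(362,440),.0857)]:
    X=at("wrist",w(u),z,P);print(k,X,jig(X))
E
```

```text
headtop [0.5606 0.1689 0.0755] [-0.0682  0.1282]
head wide [0.5605 0.1686 0.072 ] [-0.0681  0.1279]
ring L [0.5667 0.1593 0.0841] [-0.0582  0.1227]
ring R [0.5449 0.1704 0.0841] [-0.0827  0.122 ]
ring near [0.5492 0.1532 0.0825] [-0.0706  0.109 ]
ring far [0.5609 0.1742 0.0857] [-0.0704  0.133 ]
```

Emit:
{"name": "play_rows", "arguments": {"rows": [[-0.1,0.3,0,0,0,0],[-0.1,0.35,0,0,0,0],[0,0,0,0,0,0],[0,0,0,0,0,0]]}}

```text
time_s: 12.62
tcp_pos: [0.5435, 0.1391, 0.0733]
tcp_rot: [0.247, 0.968, 0.052, 0.013]
contact_force: [-6.2, -10.1, -3.1]
width: 0.0197
```

```bash
python3 - <<'E'
from st import *
P=snap("wrist","w14",(260,330,390,430),6)
for z in (.0755,.084): print(z,(proj("wrist",np.array([.5607,.1690,z]),P)-np.array([260,330]))*6)
E
```

```text
[0.5435 0.1391 0.0733] [-0.0689  0.0939] [ -6.1881 -10.1362  -3.0975] [-3.9071  2.1895 -0.1102] -11.863135675589211
[-6.1641  0.0894 -0.1439]
ring [0.5612 0.1716 0.0843] [-0.069   0.1309]
0.0755 [353.7067 262.0476]
0.084 [353.2073 337.9118]
```

View pics/w14.png

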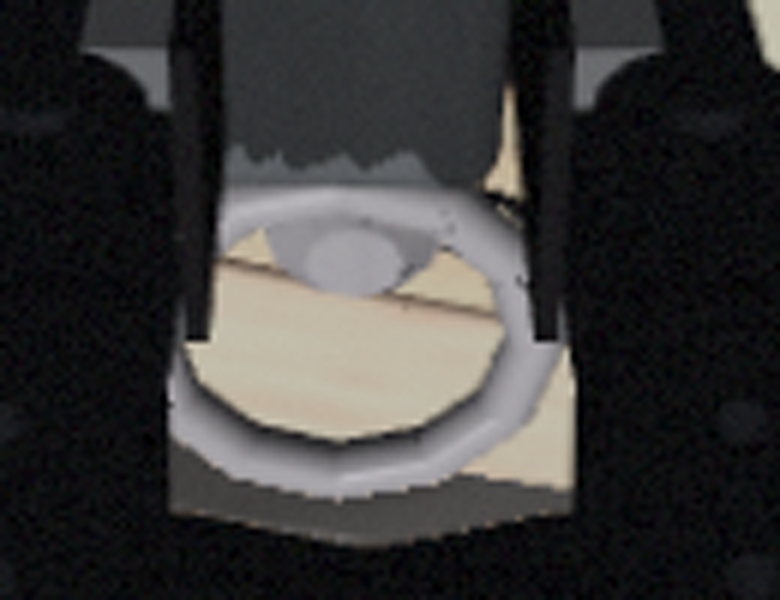

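Emit:
{"name": "play_rows", "arguments": {"rows": [[0,0,0.34,1.2,0,0],[0,0,0.34,1.2,0,0],[0,0,0.34,1.2,0,0],[0,0,0.34,1.3,0,0],[0,0,0.34,1.3,0,0],[0,0,0,0,0,0],[0,0,0,0,0,0]]}}

```text
time_s: 13.25
tcp_pos: [0.544, 0.1401, 0.0563]
tcp_rot: [0.247, 0.969, -0.001, -0.001]
contact_force: [-6.3, -10.0, -2.5]
width: 0.0197
```

```bash
python3 - <<'E'
from st import *
P=snap("wrist","w15",(260,330,390,430),6)
snap("scene","s15",(250,200,390,340),4.2)
E
```

```text
[0.544  0.1401 0.0563] [-0.0689  0.0949] [ -6.327  -10.0088  -2.4953] [-3.586   2.0453 -0.1481] -11.81823597424321
[ 0.0907  0.087  -0.1428]
ring [0.5622 0.1734 0.0633] [-0.069   0.1329]
```

View pics/w15.png

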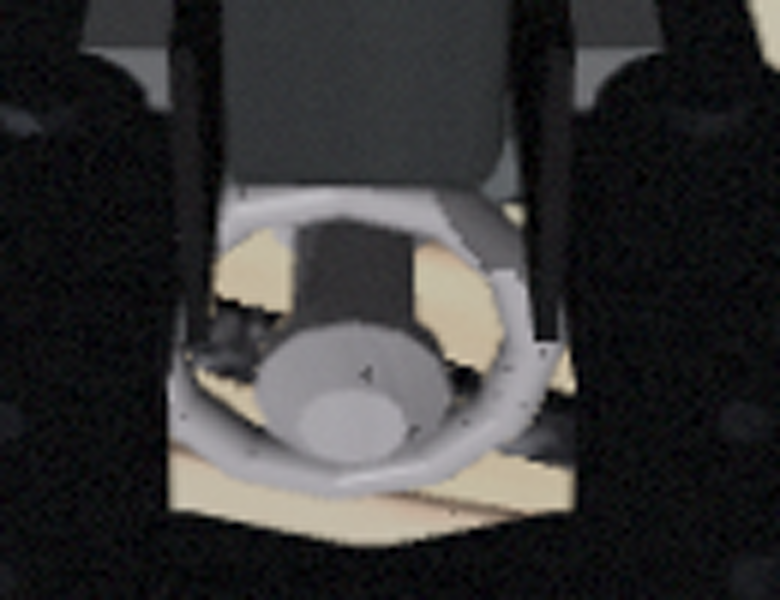

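View pics/s15.png

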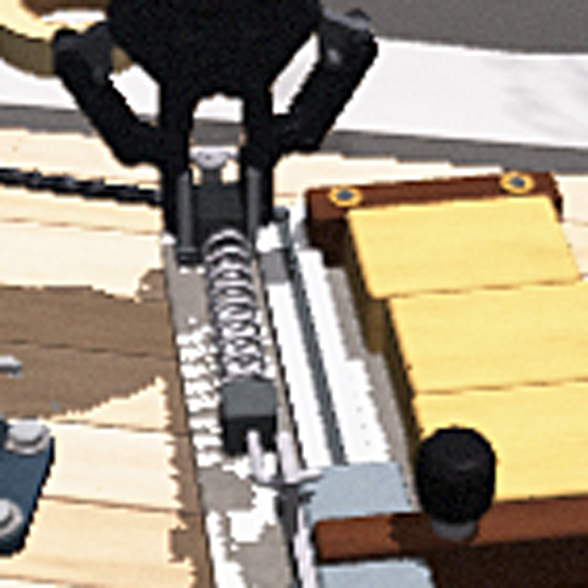

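Emit:
{"name": "play_rows", "arguments": {"rows": [[0,-0.3,0,0,0,0],[0,-0.3,0,0,0,0],[0,-0.2,0,0,0,0],[0,-0.1,0,0,0,0],[0,0,0,0,0,0],[0,0,0,0,0,0]]}}

```text
time_s: 13.85
tcp_pos: [0.5404, 0.1328, 0.057]
tcp_rot: [0.247, 0.969, 0.001, -0.0]
contact_force: [-5.3, -8.0, -0.9]
width: 0.0196
```

```bash
python3 - <<'E'
from st import *
P=snap("wrist","w16",(260,330,390,430),6)
E
```

```text
[0.5404 0.1328 0.057 ] [-0.0685  0.0868] [-5.321  -7.9856 -0.9237] [-2.7846  1.8153 -0.1571] -9.56056105857806
[-0.0824  0.0267 -0.1165]
ring [0.5586 0.1661 0.0641] [-0.0686  0.1248]
```

View pics/w16.png

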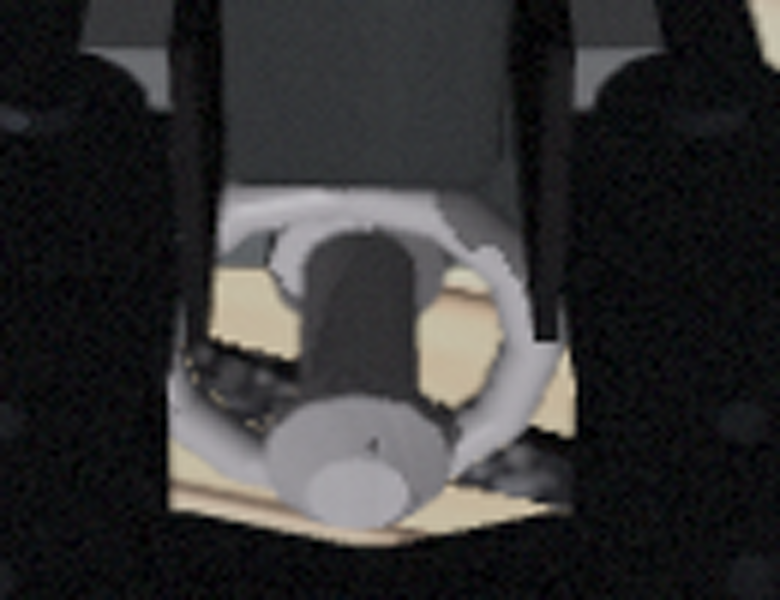

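Emit:
{"name": "play_rows", "arguments": {"rows": [[0,-0.2,0,0,0,0],[0,-0.2,0,0,0,0],[0,0,0,0,0,0],[0,0,0,0,0,0]]}}

```text
time_s: 14.23
tcp_pos: [0.5399, 0.1308, 0.0576]
tcp_rot: [0.247, 0.969, 0.002, 0.001]
contact_force: [-3.8, -4.4, -2.5]
width: 0.0202
```

Emit:
{"name": "play_rows", "arguments": {"rows": [[0,0,0,0,0,0],[0,0,0,0,0,0],[0,0,0,0,0,0],[0,0,0,0,0,0]], "gripper": -0.15}}

```text
time_s: 14.57
tcp_pos: [0.5422, 0.1324, 0.0591]
tcp_rot: [0.246, 0.969, 0.004, 0.004]
contact_force: [0.3, 0.2, 1.0]
width: 0.0367
```

```bash
python3 - <<'E'
from st import *
P=snap("wrist","w17")
snap("scene","s17",(250,200,390,340),4.2)
E
```

```text
[0.5422 0.1324 0.0591] [-0.0667  0.0874] [0.3181 0.2332 1.0231] [0.0097 0.0269 0.0022] 0.35743109371478976
[-0.5652 -0.2715 -0.2253]
ring [0.5603 0.1657 0.0665] [-0.0669  0.1253]
```

View pics/w17.png

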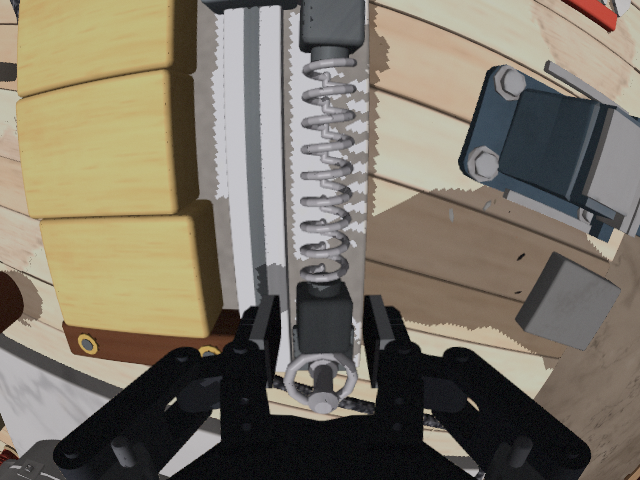

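View pics/s17.png

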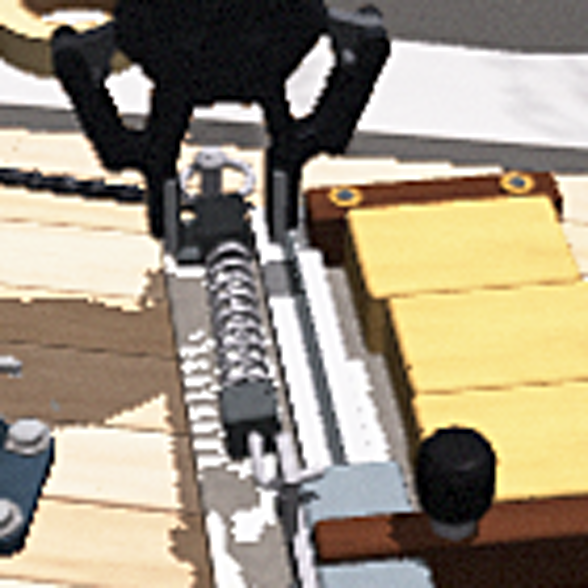

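Emit:
{"name": "play_rows", "arguments": {"rows": [[0,0,-0.5,0,0,0],[0,0,-1.5,0,0,0],[0,0,-2,0,0,0],[0,0,-3,0,0,0],[0,0,-3,0,0,0],[0,0,-3,0,0,0],[3,0,-2,0,0,0],[4,0,0,0,0,0]]}}

```text
time_s: 15.33
tcp_pos: [0.4818, 0.1647, 0.213]
tcp_rot: [0.248, 0.969, 0.006, 0.006]
contact_force: [0.5, 2.7, 0.7]
width: 0.0362
```

Emit:
{"name": "play_rows", "arguments": {"rows": [[3.5,2,0,0,0,0],[3.5,2,0,0,0,0],[3.5,2,0,0,0,0],[3.5,2,0,0,0,0],[3.5,2,0,0,0,0],[0,0,0,0,0,0],[0,0,0,0,0,0]]}}

```text
time_s: 15.92
tcp_pos: [0.3717, 0.3374, 0.2086]
tcp_rot: [0.245, 0.97, 0.003, 0.002]
contact_force: [-0.3, -0.5, 0.6]
width: 0.0365
```

```bash
python3 - <<'E'
from st import *
snap("wrist","w18")
snap("scene","s18",(170,205,430,385),3)
snap("top","t18",(265,130,495,335),2.9)
E
```

```text
[0.3717 0.3374 0.2086] [-0.3149  0.1851] [-0.3011 -0.4875  0.6017] [-0.0886  0.0356  0.0746] -0.5722683130115818
[-0.4566 -0.1785 -0.4171]
ring [0.3897 0.3708 0.2159] [-0.3152  0.223 ]
```

View pics/s18.png

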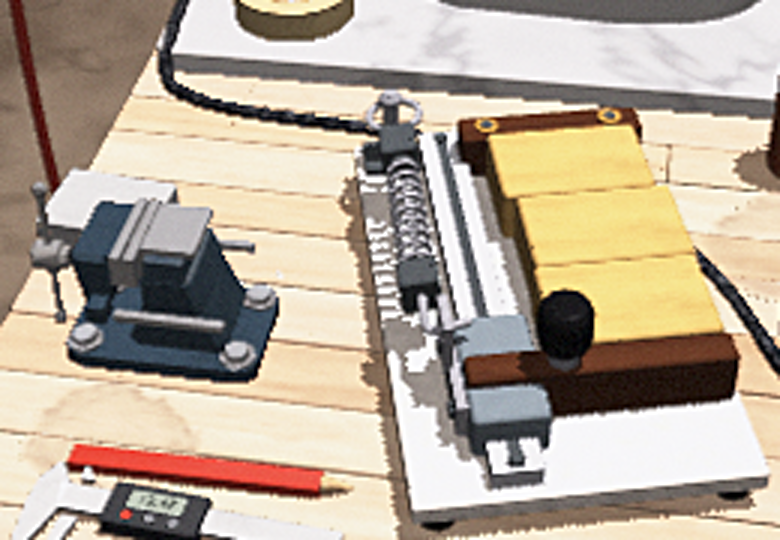

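View pics/t18.png

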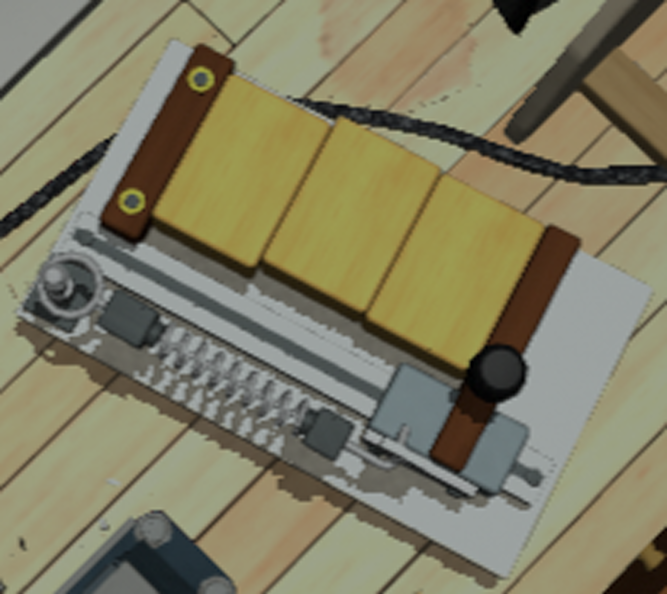

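View pics/w18.png

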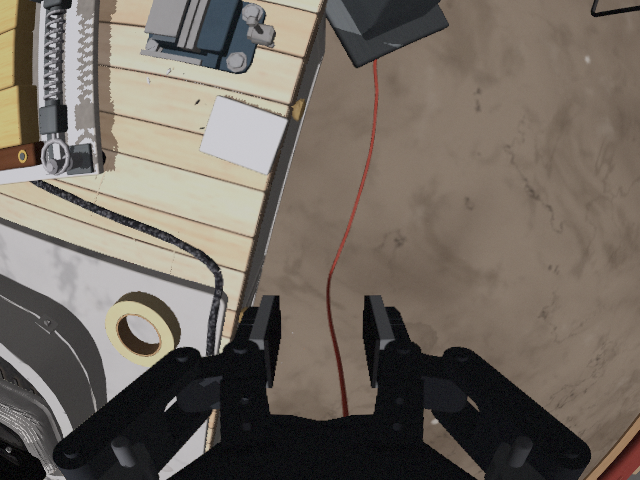

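```bash
python3 - <<'E'
from h import *
np.set_printoptions(precision=4,suppress=True)
a=cv2.imread("pics/t18_raw.png");cv2.imwrite("pics/t18a.png",cv2.resize(a[205:305,265:425],None,fx=5,fy=5,interpolation=cv2.INTER_CUBIC))
a=cv2.imread("pics/s18_raw.png");cv2.imwrite("pics/s18a.png",cv2.resize(a[225:335,280:380],None,fx=5.4,fy=5.4,interpolation=cv2.INTER_CUBIC))
E
```

```text
(no output)
```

View pics/t18a.png

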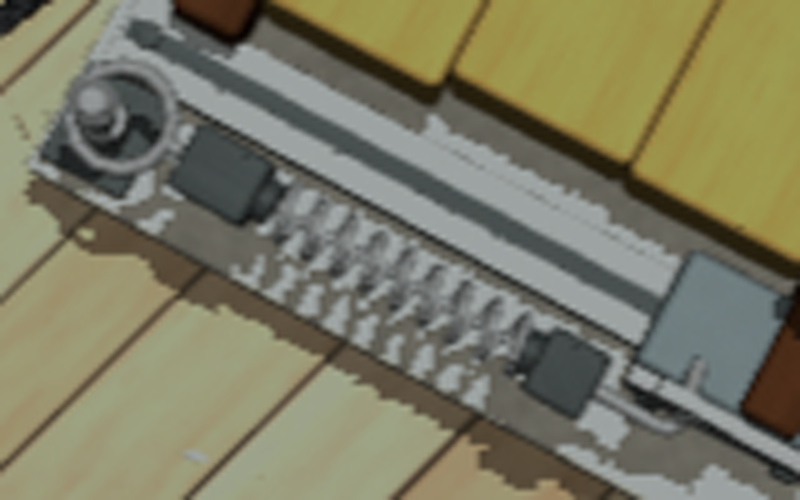

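View pics/s18a.png

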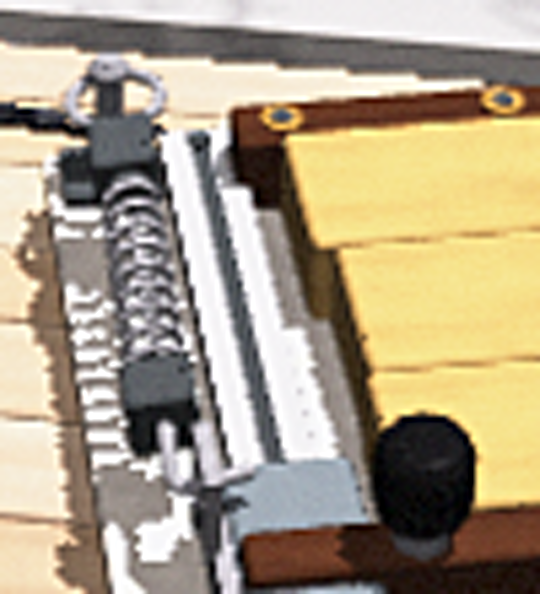

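```bash
python3 - <<'E'
from h import *
np.set_printoptions(precision=4,suppress=True)
t=lambda u:(265+u[0]/5,205+u[1]/5); s=lambda u:(280+u[0]/5.4,225+u[1]/5.4)
for k,a,b in [("ring",(121,119),(113,93)),("posttop",(95,97),(108,66)),("rgtop",(222,168),(125,128)),("hooktip",(694,365),(250,468)),("bend",(672,425),(168,487))]:
    X,e=tri([ray("top",t(a)),ray("scene",s(b))]);print(k,X,e,jig(X))
# block corners (top, z=.058)
b=lambda u:(265+u[0]/2.9,130+u[1]/2.9)
for u in [(152,216),(262,266),(364,312),(466,370),(328,125),(440,175),(545,228),(230,75)]:print(u,jig(at("top",b(u),.058)))
for u in [(177,40),(20,312),(500,578),(650,288)]:print("board",jig(at("top",b(u),.024)))
E
```

```text
ring [0.5576 0.1628 0.0678] [np.float64(0.00023466921372877078), np.float64(0.00023466921372894477)] [-0.0679  0.1214]
posttop [0.5623 0.1707 0.0727] [np.float64(0.001274152468964665), np.float64(0.0012741524689647017)] [-0.0675  0.1307]
rgtop [0.5409 0.132  0.0782] [np.float64(0.0002627678235426371), np.float64(0.00026276782354251984)] [-0.0677  0.0864]
hooktip [ 0.4853 -0.0076  0.0636] [np.float64(0.00036003885681709267), np.float64(0.0003600388568170287)] [-0.0493 -0.0627]
bend [0.4655 0.0003 0.0618] [np.float64(0.0022243389022284076), np.float64(0.002224338902228445)] [-0.0705 -0.0654]
(152, 216) [-0.013   0.1042]
(262, 266) [-0.0087  0.0409]
(364, 312) [-0.0045 -0.0171]
(466, 370) [-0.0059 -0.0773]
(328, 125) [0.0749 0.0468]
(440, 175) [ 0.0793 -0.0177]
(545, 228) [ 0.0805 -0.0789]
(230, 75) [0.0741 0.1054]
board [0.0875 0.1459]
board [-0.0874  0.1456]
board [-0.0884 -0.1459]
board [ 0.0884 -0.1457]
```

```bash
python3 - <<'E'
from bench import robot
s=robot.sense();print(s["time_s"],s["contact_force"]); print(robot.sign_off())
E
```

```text
16.0667 [-1.00567617 -0.11258276 -0.30402305]
the job is handed in; nothing more can be done
None
```

I clamped the three blocks against the fence and fitted the spring between the lug hole and the post, then handed the job in at about 16 s. I got no verdict. My checks on the last pictures all looked right, apart from a few things I could not confirm.

**What I did:** I gripped the knob and slid the jaw until the row was tight. The push was about 28 N at first, then about 20 N once still. I then picked up the spring by its ring block and passed the hook through the lug. I stretched the ring over the post at about 12 N, lowered it, let go and backed away.

**Last checks, from the pictures:**

| Check | Measured | Limit |
|---|---|---|
| Hook tip past the lug's mid-plane | about 13 mm | over 3 mm |
| Hook tip off the hole's axis | +6 mm in y, +2 mm in z | y −10 to 12, z −10 to 10 mm |
| Ring centre from the post's axis | about 9 mm | under 11 mm |
| Hook leg to ring centre | about 187 mm | over 180 mm |
| Block centres in the jig's x | about 31, 35 and 37 mm | 25 to 45 mm |

The blocks look square and touch each other, the jaw and the fence, and the other bench items I could see look unmoved.

**Not confirmed or in disagreement:**
- **Contact forces:** I could not measure the forces between jaw, blocks and fence. I rely on the spring's stretch for them.
- **Ring height:** it came out about 6 mm above the neck point, against a limit of 10 mm. That is higher than the post's head should allow, and the same reading put the post's top about 3 mm too low. I trust it only to a few millimetres.
- **Post position:** the estimates differed by up to 6 mm early on. I settled it with a close view before lowering the ring.

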